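# Feed the laser marker's hopper from the tipping tray

### The arm

A 6-joint arm with a two-finger parallel gripper is mounted at the origin on the work surface. World frame = base frame: x ahead of the robot, y to its left, z up, the work surface at z = 0. Lengths are in m, angles in degrees, forces in N, time in s.
With the tool pointing down it reaches from about 0.325 to 0.775 m from the base axis. Payload 5.5 kg.
Tool frame: the origin (TCP) lies at the very end of the fingers, on their centre line; the grasp point (between the pads) lies 19 mm behind it; z points along the fingers, y is the line along which they close (so a half turn about z gives the same grasp; the last joint's range is limited). The gripper opens to 88 mm and grips with 3 to 60 N. Pads are 20 mm wide; open, the fingers measure 115 mm over their backs; the gripper's body (75 mm by 178 mm) begins 61 mm behind the grasp point.
Start: joints at [62.641, 5.22, 70.514, -0, 104.267, -3.249], TCP at [0.245, 0.548, 0.223] pointing down, gripper open.
Joint ranges: [-164.24, 164.24], [-49.07, 125.15], [9.68, 141.18], [-86.29, 266.29], [3.28, 154.24], [-151.56, 151.56]. Speed limits (degrees/s): [147.25, 147.25, 172.46, 180, 180, 180].

### API

Orientations are given as [roll, pitch, yaw] about the fixed x, y, z axes, in that order (R = Rz(yaw) Ry(pitch) Rx(roll)).
In Python, from workcell import * gives the robot as it stands.
- The arm moves only by the tool play_rows, never from a script. Its argument "increments" is a list of rows, each a list of 3 entries, a list of its own where there are three numbers: the shift along the tool's x, y, z in mm, then the turn about the tool's z in rad, then the finger opening in mm, from 0 to 87.8. In form: [[[dx, dy, dz], twist, jaw], ...]. A call has 1 to 5 rows; each row is the pose to reach, as a shift and turn from the pose commanded when the call began, along the tool's axes at that moment; what a row does not reach only later rows make up. A row lasts 1/8 s, in which the tool goes at most 62.5 mm and 10.7 degrees, less where a joint would pass 70% of its speed; a pose out of reach is approached as far as the arm can. A call with a gripper value outside its range is refused whole. The fingers move at their own pace and stop on an object; "newtons" is the grip in N (left out, the last holds). Time passes only in rows, so rows that repeat a pose let the fingers close. It gives the time, the measured TCP pose, the force, the opening and the grip force at its end, in the units of the state.
- read_state(): the state, without advancing time (a new reading comes with each control period).
- camera(name): name is "side" or "top"; returns (picture, depth): 480x640x3 uint8, red, green, blue; 480x640 float32, m along the optical axis (not along the pixel's ray), 0 where there is no reading.
- camera_params(name): a dict with "mtx" (3x3 intrinsics, pixels), "k1" (the pictures are not rectified: a ray, as slopes to the right and down, at radius r is drawn at 1 + k1 r^2 times it, then the intrinsics apply), "R" (3x3) and "t" (3): a world point X has camera coordinates R X + t. Camera axes: x right, y down, z forward; pixel columns grow to the right and rows downward; lengths in m; the calibration is good to about 2 mm. A picture is of the moment at which its call begins. camera_params takes no time and is no camera call.
- close_job(): hands the job in; it is judged then, once.
The state is a dict: "time": time; "qpos": joint angles; "joint_velocities": joint speeds; "joint_efforts": joint torques, N m; "tcp_pos": TCP position; "orientation": TCP orientation; "contact_force": force on the tool from outside, world axes, zero at the start; "wrist_torque": the same for the moment, N m; "width": finger opening in m; "grip_force": force on a finger pad.
Only numpy, scipy, OpenCV 4.12 (cv2) and the standard library are available. Lean on these libraries where they do the work, as an engineer would, in place of code of your own. Each camera call takes 0.05 s, during which the arm holds its last target. There are 200 camera calls.

### The job

Take the yellow dust cap off the feed hopper and seat it in its black holder, then gather all the blue housings lying loose on the bench into the steel tray where it stands on the green mat. Lift the tray by its red grip and tip everything into the hopper, so that all the housings lie in it below the rim. Then set the empty tray upright back on the middle of its green mat and close the hopper again with the cap squarely seated, leaving the other things on the bench where they are.

Things in the scene. Friction and masses are not known exactly. Their poses are not given: they have to be found in the camera images.
- hopper: fixed aluminium feed hopper, blue rim, open on top; outside 240 (x) x 220 (y) x 125 mm high, walls 8 thick, mouth 224 x 204 inside, straight walls, flat inner floor 6 mm above the table; origin at the centre of its underside, z up
- hopper_mouth (a point): centre of the hopper's mouth, level with its rim (125 mm above the table); the closed cap's origin lies here
- cap: loose yellow dust cap, at first on the hopper: plate 236 (x) x 216 (y) x 6 mm, under it a locating rib frame 200 x 180 mm, 10 mm deep, that sits in the opening with about 10 mm play; on top a black bar grip 20 (x) x 80 (y) mm, from 6 to 36 mm above the origin, which is the centre of the plate's underside. 300 g
- holder: fixed black frame on the table, the cap's holder: outside 240 (x) x 220 (y) x 16 mm high, opening 220 x 200 mm, 13 mm deep (the cap's ribs go into the opening, the plate rests on the frame); origin at the centre of its underside
- holder_top (a point): centre of the holder's opening, level with the top of the frame (16 mm above the table); the held cap's origin lies here
- mat: fixed green mat 240 (x) x 230 (y) x 3 mm, the tray's place; origin at the centre of its underside
- tray: loose steel tipping tray on the mat, x -105 to +85, y +-92 mm, walls 45 high at +x and both y sides; at its -x end the slippery floor (4 thick) ramps up from x = -50 to 28 mm high at x = -105: an open spout over which parts slide out. Red bar grip along y bridges it at x = +30: 20 thick (x), z = 100 to 124. Inside 174 wide (y). Origin on its underside, z up; 320 g empty
- tray_part1: blue anodised block housing, 60 (its x) x 44 (its y) x 40 mm high, 70 g, dark window on its top; origin at the centre of its underside; lies in the tray at the start
- tray_part2: blue anodised block housing, 60 (its x) x 44 (its y) x 40 mm high, 70 g, dark window on its top; origin at the centre of its underside; lies in the tray at the start
- stray1: blue anodised block housing, 60 (its x) x 44 (its y) x 40 mm high, 70 g, dark window on its top; origin at the centre of its underside; lies loose on the table (may be absent)
- stray2: blue anodised block housing, 60 (its x) x 44 (its y) x 40 mm high, 70 g, dark window on its top; origin at the centre of its underside; lies loose on the table (may be absent)
- stray3: blue anodised block housing, 60 (its x) x 44 (its y) x 40 mm high, 70 g, dark window on its top; origin at the centre of its underside; lies loose on the table (may be absent)
- stray4: blue anodised block housing, 60 (its x) x 44 (its y) x 40 mm high, 70 g, dark window on its top; origin at the centre of its underside; lies loose on the table (may be absent)
- fixture: bystander: black open plastic fixture 62 x 50 x 12 mm among the loose housings; origin under its centre
- tape: bystander: orange tape roll, 90 mm across, 25 mm high
- driver: bystander: screwdriver lying at the far edge
- cleaner: bystander: white jar with a blue lid, 66 mm across, 110 mm high
- gauge: bystander: dark wooden gauge box 90 x 60 x 25 mm
- sample: bystander: dark steel sample plate 90 x 60 x 8 mm
Not all that is in view belongs to the job. What is shaped like the stray1 but turquoise is not meant.

How it is judged (in metres and radians):
On the way, in this order (a step that is already met when the one before it is completed fails the run):
1. the cap lies seated in its holder, let go (horizontal distance between cap and holder_top below 0.018 m and z of cap in the frame of holder_top between -0.006 and 0.006 m and angle between cap's own z axis and vertical below 0.05 rad and angle between the x axis of cap and the x axis of holder, either way round below 0.12 rad and contact force between the fingers and cap below 0.1 N), for 0.3 s.
2. every loose housing is in the tray, which stands on the mat (x of stray1 in the frame of tray between -0.105 and 0.085 m and y of stray1 in the frame of tray between -0.09 and 0.09 m and z of stray1 in the frame of tray between -0.01 and 0.085 m and x of stray2 in the frame of tray between -0.105 and 0.085 m and y of stray2 in the frame of tray between -0.09 and 0.09 m and z of stray2 in the frame of tray between -0.01 and 0.085 m and x of stray3 in the frame of tray between -0.105 and 0.085 m and y of stray3 in the frame of tray between -0.09 and 0.09 m and z of stray3 in the frame of tray between -0.01 and 0.085 m and x of stray4 in the frame of tray between -0.105 and 0.085 m and y of stray4 in the frame of tray between -0.09 and 0.09 m and z of stray4 in the frame of tray between -0.01 and 0.085 m and horizontal distance between tray and mat below 0.035 m and angle between tray's own z axis and vertical below 0.05 rad and z of tray in the frame of mat between -0.002 and 0.008 m and contact force between the fingers and stray1 below 0.1 N and contact force between the fingers and stray2 below 0.1 N and contact force between the fingers and stray3 below 0.1 N and contact force between the fingers and stray4 below 0.1 N), for 0.3 s.
3. the tray, with the housings that were in it, is lifted over the hopper and starts to tip (angle between tray's own z axis and vertical above 0.25 rad and horizontal distance between tray and hopper below 0.25 m and height (world z) of tray above 0.1 m and x of tray_part1 in the frame of tray between -0.105 and 0.085 m and y of tray_part1 in the frame of tray between -0.09 and 0.09 m and z of tray_part1 in the frame of tray between -0.01 and 0.085 m and x of tray_part2 in the frame of tray between -0.105 and 0.085 m and y of tray_part2 in the frame of tray between -0.09 and 0.09 m and z of tray_part2 in the frame of tray between -0.01 and 0.085 m and x of stray1 in the frame of tray between -0.105 and 0.085 m and y of stray1 in the frame of tray between -0.09 and 0.09 m and z of stray1 in the frame of tray between -0.01 and 0.085 m and x of stray2 in the frame of tray between -0.105 and 0.085 m and y of stray2 in the frame of tray between -0.09 and 0.09 m and z of stray2 in the frame of tray between -0.01 and 0.085 m and x of stray3 in the frame of tray between -0.105 and 0.085 m and y of stray3 in the frame of tray between -0.09 and 0.09 m and z of stray3 in the frame of tray between -0.01 and 0.085 m and x of stray4 in the frame of tray between -0.105 and 0.085 m and y of stray4 in the frame of tray between -0.09 and 0.09 m and z of stray4 in the frame of tray between -0.01 and 0.085 m).
4. all housings are in the hopper (x of tray_part1 in the frame of hopper between -0.112 and 0.112 m and y of tray_part1 in the frame of hopper between -0.102 and 0.102 m and z of tray_part1 in the frame of hopper between -0.002 and 0.12 m and x of tray_part2 in the frame of hopper between -0.112 and 0.112 m and y of tray_part2 in the frame of hopper between -0.102 and 0.102 m and z of tray_part2 in the frame of hopper between -0.002 and 0.12 m and x of stray1 in the frame of hopper between -0.112 and 0.112 m and y of stray1 in the frame of hopper between -0.102 and 0.102 m and z of stray1 in the frame of hopper between -0.002 and 0.12 m and x of stray2 in the frame of hopper between -0.112 and 0.112 m and y of stray2 in the frame of hopper between -0.102 and 0.102 m and z of stray2 in the frame of hopper between -0.002 and 0.12 m and x of stray3 in the frame of hopper between -0.112 and 0.112 m and y of stray3 in the frame of hopper between -0.102 and 0.102 m and z of stray3 in the frame of hopper between -0.002 and 0.12 m and x of stray4 in the frame of hopper between -0.112 and 0.112 m and y of stray4 in the frame of hopper between -0.102 and 0.102 m and z of stray4 in the frame of hopper between -0.002 and 0.12 m), for 0.3 s.
At the end, for the whole second after the job is handed in: All housings lie at rest in the hopper below its rim; the cap is seated on it (origin within 18 mm of the mouth's centre, 6 mm in height, level, turned less than 0.12 rad); the tray stands flat on the mat, origin within 35 mm of the mat's centre; nothing is held (all of step 4 and linear speed of each of tray_part1, tray_part2, stray1, stray2, stray3, stray4, tray, cap below 0.02 m/s and horizontal distance between cap and hopper_mouth below 0.018 m and z of cap in the frame of hopper_mouth between -0.006 and 0.006 m and angle between each of cap, tray's own z axis and vertical below 0.05 rad and angle between the x axis of cap and the x axis of hopper, either way round below 0.12 rad and horizontal distance between tray and mat below 0.035 m and z of tray in the frame of mat between -0.002 and 0.008 m and contact force between the fingers and cap below 0.1 N and contact force between the fingers and tray below 0.1 N); the robot touches nothing.
It fails at once if another thing on the bench is pushed more than 6 cm away or the jar is knocked over (distance of any of fixture, tape, driver, cleaner, gauge, sample from where it was at the start of the episode above 0.06 m or angle between cleaner's own z axis and vertical above 0.5 rad).
Of stray1, stray2, stray3, stray4 only 2 to 4 are there at a start; the rules pass over those that are not, and their reading is None.
At some moment in a run one of stray1, stray2, stray3, stray4 may be knocked a few centimetres aside while the robot is not near it.
It also fails if it takes over 210 s, if anything falls off the work surface, if the arm or the gripper's body presses on something with over 40 N, if the wrist force passes 120 N, or if a joint passes its speed limit or range.

## Working session

There is one attempt and no reset: what is moved stays moved. The work goes in short steps, Python scripts to look and compute and a tool call to move; the robot and the scene stay as the last step left them, time stands still between calls to the robot, and variables do not carry over. Pictures are saved under pics/ and viewed, at most 14 in all, crops included, and the job is handed in when it is done.

Besides the shell and the picture viewer there is one more tool, called after "Call:" in YAML: its name, and indented under it one key for each argument. play_rows: Moves the arm, as the interface text tells. Its arguments: {"type":"object","properties":{"increments":{"type":"array"},"newtons":{"type":"number"}},"required":["increments"]}

```bash
mkdir -p pics; ls; python3 - <<'E'
from workcell import *
import cv2
for n in("top","side"):
    im,d=camera(n); cv2.imwrite(f"pics/{n}0.png",im[:,:,::-1]); p=camera_params(n); print(n,p,(d>0).mean())
print(read_state())
E
```

```text
pics
top {'mtx': array([[450.71010297,   0.        , 318.63380528],
       [  0.        , 450.71010297, 241.80003416],
       [  0.        ,   0.        ,   1.        ]]), 'k1': -0.022872173475817863, 'R': array([[ 0.01582924, -0.99986681, -0.00397562],
       [-0.99813635, -0.01556724, -0.05900418],
       [ 0.05893443,  0.0049022 , -0.99824982]]), 't': array([0.0161489 , 0.64082831, 1.08759687])} 0.9959049479166666
side {'mtx': array([[460.52728975,   0.        , 315.45448562],
       [  0.        , 460.52728975, 240.28511563],
       [  0.        ,   0.        ,   1.        ]]), 'k1': -0.12035839679138437, 'R': array([[ 0.80488182, -0.59319532,  0.01686948],
       [-0.30973367, -0.44417269, -0.84069951],
       [ 0.50619198,  0.6714387 , -0.54123909]]), 't': array([-0.5229244 ,  0.26237289,  0.87056007])} 0.9960970052083333
{'time': 0.1, 'qpos': array([ 6.26433835e+01,  5.26134507e+00,  7.05709755e+01, -1.70990726e-03,
        1.04265007e+02, -3.24887688e+00]), 'joint_velocities': array([-0.04330831, -0.19074687, -0.17923306, -0.02355106, -0.07222646,
       -0.00273618]), 'joint_efforts': array([ 3.53461495e-03, -4.47854805e+01, -4.07570744e+01,  7.01842317e-02,
        2.84389907e-02, -9.29571070e-05]), 'tcp_pos': array([0.24497793, 0.54745454, 0.22163274]), 'orientation': array([-1.79902735e+02, -3.86061841e-03,  1.55891837e+02]), 'contact_force': array([ 0.12546844, -1.28812358,  0.26361553]), 'wrist_torque': array([-0.05335548,  0.00375386,  0.00978806]), 'grip_force': 0.0, 'width': 0.0878725413782235}
```

View pics/top0.png

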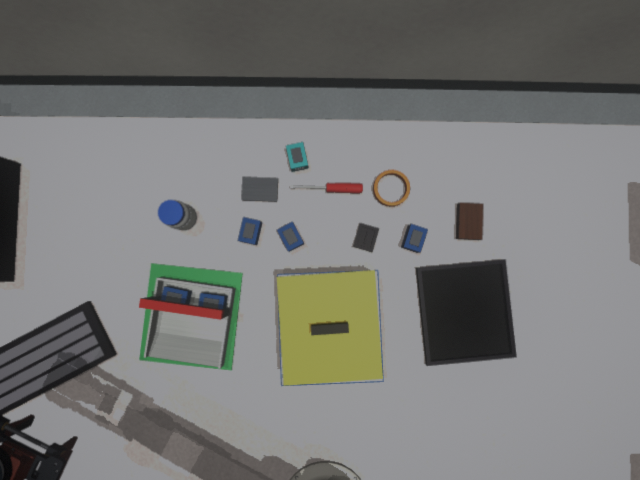

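View pics/side0.png

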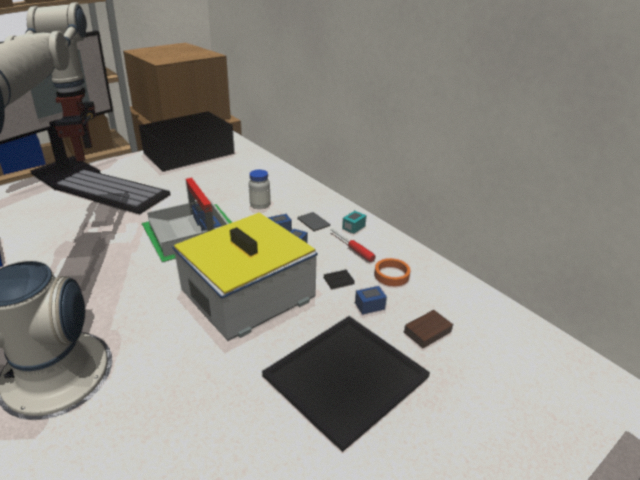

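The top view shows the cap and hopper at (330,328), holder at (465,312), tray on its mat at (190,318), and the tray's red grip at (183,308). There are three loose blue blocks at (250,231), (291,236) and (415,238). The turquoise block at (297,156) is the decoy, and the black fixture at (366,237) is not a housing either. The side view agrees.

```bash
cat > h.py <<'E'
from workcell import *
import numpy as np, cv2
def rays(n,uv):
    p=camera_params(n)
    q=cv2.undistortPoints(np.float64(uv).reshape(-1,1,2),p["mtx"],np.array([p["k1"],0,0,0.])).reshape(-1,2)
    d=np.c_[q,np.ones(len(q))]@p["R"]; return -p["R"].T@p["t"],d   # d has unit optical depth
def plane(n,uv,z):
    c,d=rays(n,uv); return c+d*((z-c[2])/d[:,2])[:,None]
def cloud(n):
    im,dep=camera(n); v,u=np.mgrid[:480,:640]
    c,d=rays(n,np.c_[u.ravel(),v.ravel()]); W=(c+d*dep.reshape(-1,1)).reshape(480,640,3)
    return im,cv2.cvtColor(im,cv2.COLOR_RGB2HSV),W,dep
def tri(a,b):  # closest point of two rays (top uv, side uv)
    c1,d1=rays("top",[a]);c2,d2=rays("side",[b]);A=np.c_[d1[0],-d2[0]]
    s=np.linalg.lstsq(A,c2-c1,rcond=None)[0];p=c1+d1[0]*s[0];q=c2+d2[0]*s[1]
    return (p+q)/2,np.linalg.norm(p-q)
MASK={"cap":((20,120,100),(35,255,255)),"mat":((50,120,60),(75,255,255)),"red":((0,150,80),(4,255,255)),"blue":((105,90,20),(122,255,255)),"black":((0,0,0),(180,255,50)),"turq":((82,90,60),(98,255,255))}
def comps(hsv,name,amin=60):
    m=cv2.inRange(hsv,*[np.array(x) for x in MASK[name]])
    m=cv2.morphologyEx(m,cv2.MORPH_CLOSE,np.ones((3,3)))
    cs,_=cv2.findContours(m,cv2.RETR_EXTERNAL,cv2.CHAIN_APPROX_NONE)
    out=[]
    for c in cs:
        if cv2.contourArea(c)<amin: continue
        k=np.zeros(m.shape,np.uint8);cv2.drawContours(k,[c],-1,255,-1);out.append((c,k>0))
    return out
def rect(P):  # min rect of xy points, mm; long side angle to x
    (x,y),(w,h),a=cv2.minAreaRect((P[:,:2]*1000).astype(np.float32)); 
    if w<h: w,h,a=h,w,a+90
    return np.round([x,y,w,h,(a+90)%180-90],1)
E
cat > look.py <<'E'
from h import *
import sys
for n in ("top","side"):
    im,hsv,W,dep=cloud(n); 
    for name in MASK:
        for c,k in comps(hsv,name,150 if name!="blue" else 40):
            k=k&(dep>0); z=W[k][:,2]; zt=np.percentile(z,85) if name!="black" else np.median(z)
            P=W[k&(abs(W[:,:,2]-zt)<.006)]
            if len(P)<20 or abs(P[:,:2]).max()>1: continue
            v,u=np.nonzero(k); print(n,name,"px",int(u.mean()),int(v.mean()),"n",len(v),"ztop",round(zt*1000,1),"xywha",rect(P))
E
python3 look.py
```

```text
top cap px 324 336 n 8379 ztop 134.4 xywha [4.467e+02 1.000e-01 2.304e+02 2.106e+02 4.900e+00]
top mat px 203 290 n 1579 ztop 6.8 xywha [452.8 339.6 234.6 226.8  -5.3]
top red px 180 308 n 694 ztop 130.7 xywha [482.9 327.6 181.2  19.2  83.1]
top red px 344 187 n 266 ztop 28.7 xywha [774.9 -34.1  83.8  18.1 -89.1]
top blue px 212 298 n 178 ztop 50.4 xywha [495.8 279.4  59.1  30.7  82.4]
top blue px 174 292 n 181 ztop 50.8 xywha [508.4 367.8  58.8  30.4  82.6]
top blue px 414 238 n 433 ztop 43.7 xywha [ 652.5 -205.8   58.    43.2  -18.8]
top blue px 289 236 n 417 ztop 44.0 xywha [651.9  95.6  57.8  41.6  29.4]
top blue px 249 230 n 422 ztop 44.1 xywha [663.9 194.7  56.9  42.2 -11.9]
top blue px 170 212 n 508 ztop 113.6 xywha [697.8 364.   55.   54.9 -74.3]
top black px 42 409 n 5606 ztop 255.4 xywha [246.3 545.9 106.9  22.6  65.9]
top black px 466 312 n 8326 ztop 4.5 xywha [ 473.7 -333.   221.9  212.9    6. ]
top black px 8 216 n 2072 ztop 37.5 xywha [ 6.814e+02  7.901e+02  2.946e+02  8.100e+00 -2.000e-01]
top turq px 296 155 n 416 ztop 44.1 xywha [850.1  83.5  58.2  42.2  12.9]
side cap px 242 250 n 5853 ztop 132.2 xywha [ 4.471e+02 -3.000e-01  2.381e+02  2.215e+02  5.200e+00]
side mat px 155 242 n 221 ztop 4.1 xywha [351.6 345.  217.8  33.8  84.7]
side red px 197 193 n 232 ztop 129.1 xywha [478.5 323.9 181.3  18.5  82.8]
side blue px 371 298 n 507 ztop 40.3 xywha [ 649.4 -209.5   59.2   44.5  -16.6]
side blue px 258 174 n 156 ztop 111.5 xywha [693.8 359.9  54.3  51.9   4.5]
side black px 345 380 n 11221 ztop 3.4 xywha [ 470.1 -341.9  234.4  213.6    5.8]
side black px 72 321 n 960 ztop 153.3 xywha [ 75.1 -58.2  82.9  11.4  53. ]
side black px 338 279 n 266 ztop 9.3 xywha [649.2 -94.5  57.3  47.  -14.8]
side black px 243 242 n 261 ztop 153.1 xywha [437.8  -9.4  72.3  16.9 -72.1]
side turq px 354 219 n 262 ztop 40.9 xywha [846.5  79.   57.9  43.3  12.5]
```

```bash
cat > plan.py <<'E'
# usage: plan.py x,y,z,yaw ... (mm,deg): tool-frame shift for each leg, started at the measured pose
from workcell import *
import numpy as np, sys
s=read_state(); p=s["tcp_pos"]*1000; yaw=s["orientation"][2]
print("now",p.round(1),s["orientation"].round(2),"t",round(s["time"],2),"F",s["contact_force"].round(1),"w",round(s["width"]*1000,1),"q",s["qpos"].round(0))
for a in sys.argv[1:]:
    x,y,z,w=map(float,a.split(",")); d=np.array([x,y,z])-p; c,sn=np.cos(np.radians(yaw)),np.sin(np.radians(yaw))
    dw=(yaw-w+180)%360-180   # tool z points down: turn about it = -world yaw
    print(a,"->",np.round([c*d[0]+sn*d[1],sn*d[0]-c*d[1],-d[2]],0),"twist",round(np.radians(dw),3),"rows",max(np.linalg.norm(d)/62.5,abs(dw)/10.7).round(1))
    p=np.array([x,y,z]);yaw=w
E
python3 - <<'E'
from h import *
for nm,z,uv in (("holder",.018,[(416,267),(506,261),(515,356),(425,364)]),("mat",.004,[(151,265),(242,271),(233,369),(141,363)])):
    print(nm,rect(plane("top",uv,z)))
im,hsv,W,dep=cloud("side")
m=((hsv[:,:,2]<75)&(abs(W[:,:,2]-.016)<.004)&(abs(W[:,:,0]-.47)<.16)&(abs(W[:,:,1]+.335)<.16))
print("side holder rim",rect(W[m]),np.median(W[m][:,2]))
for n in("top","side"):
    im,hsv,W,dep=cloud(n)
    m=(hsv[:,:,2]<70)&(abs(W[:,:,2]-.163)<.008)&(abs(W[:,:,0]-.447)<.06)&(abs(W[:,:,1])<.07)
    print(n,"cap grip",rect(W[m]),np.median(W[m][:,2]),m.sum())
E
python3 plan.py 345,274,240,125 447,-1,240,95 447,-1,138,95
```

```text
holder [ 476.  -335.3  235.6  222.3    5.6]
mat [450.5 337.5 246.6 228.1  -3.9]
side holder rim [ 497.  -324.   294.   245.     6.7] 0.01572104438038524
top cap grip [ 4.489e+02  3.000e-01  7.630e+01  1.940e+01 -8.520e+01] 0.16213633578194997 337
side cap grip [444.6  -4.3  76.9  19.  -84.4] 0.16030180735709887 197
now [245.1 547.6 222.4] [-179.98    0.    155.89] t 0.35 F [ 0.2 -0.2  0.3] w 87.9 q [ 63.   5.  71.  -0. 104.  -3.]
345,274,240,125 -> [-203. -209.  -18.] twist 0.539 rows 4.7
447,-1,240,95 -> [-284.  -74.   -0.] twist 0.524 rows 4.7
447,-1,138,95 -> [  0.   0. 102.] twist 0.0 rows 1.6
```

Call:
play_rows:
  increments:
    - [[-41, -42, -4], 0.108, 87]
    - [[-81, -84, -7], 0.216, 87]
    - [[-122, -125, -11], 0.323, 87]
    - [[-162, -167, -14], 0.431, 87]
    - [[-203, -209, -18], 0.539, 87]

```text
time: 0.98
tcp_pos: [0.3452, 0.2723, 0.2408]
orientation: [180.0, 0.0, 124.8]
contact_force: [0.5, 0.2, -0.3]
width: 0.0867
grip_force: 0.0
```

Call:
play_rows:
  increments:
    - [[-57, -15, 0], 0.105, 87]
    - [[-114, -30, 0], 0.21, 87]
    - [[-170, -44, 0], 0.314, 87]
    - [[-227, -59, 0], 0.419, 87]
    - [[-284, -74, 0], 0.524, 87]

```text
time: 1.6
tcp_pos: [0.4477, -0.003, 0.2409]
orientation: [179.9, -0.0, 94.8]
contact_force: [1.9, 0.1, 0.0]
width: 0.0869
grip_force: 0.0
```

```bash
python3 plan.py 447,-1,240,95 447,-1,140,95
```

```text
now [447.7  -3.  240.9] [179.94  -0.    94.79] t 1.6 F [1.9 0.1 0. ] w 86.9 q [ -5. -18.  90.   0. 108. -10.]
447,-1,240,95 -> [ 2. -0.  1.] twist -0.004 rows 0.0
447,-1,140,95 -> [  0.   0. 100.] twist 0.0 rows 1.6
```

Call:
play_rows:
  increments:
    - [[2, 0, 55], 0, 87]
    - [[2, 0, 103], 0, 87]
    - [[2, 0, 103], 0, 10]
    - [[2, 0, 103], 0, 10]
    - [[2, 0, 103], 0, 10]
  newtons: 40

```text
time: 2.22
tcp_pos: [0.4476, 0.001, 0.1388]
orientation: [179.9, 0.0, 95.0]
contact_force: [-0.0, 0.6, 0.4]
width: 0.0605
grip_force: 0.0
```

Call:
play_rows:
  increments:
    - [[0, 0, 0], 0, 10]
    - [[0, 0, 0], 0, 10]
    - [[0, 0, 0], 0, 10]

```text
time: 2.6
tcp_pos: [0.4472, 0.0009, 0.1377]
orientation: [180.0, -0.0, 95.0]
contact_force: [-0.4, 0.9, 0.0]
width: 0.0304
grip_force: 0.0
```

Call:
play_rows:
  increments:
    - [[0, 0, -20], 0, 10]
    - [[0, 0, -50], 0, 10]
    - [[0, 0, -80], 0, 10]
    - [[0, 0, -80], 0, 10]

```text
time: 3.1
tcp_pos: [0.4482, 0.0008, 0.2208]
orientation: [179.7, 0.0, 95.0]
contact_force: [0.3, 0.3, -3.3]
width: 0.0186
grip_force: 40.0
```

```bash
python3 plan.py 460,-169,220,95 474,-335,220,95.7 474,-335,60,95.7 474,-335,24,95.7
```

```text
now [448.2   0.8 220.8] [1.797e+02 5.000e-02 9.498e+01] t 3.1 F [ 0.3  0.3 -3.3] w 18.6 q [ -4. -19.  93.   0. 106.  -9.]
460,-169,220,95 -> [-170.   -3.    1.] twist -0.0 rows 2.7
474,-335,220,95.7 -> [-167.   -1.   -0.] twist -0.012 rows 2.7
474,-335,60,95.7 -> [  0.   0. 160.] twist 0.0 rows 2.6
474,-335,24,95.7 -> [ 0.  0. 36.] twist 0.0 rows 0.6
```

Call:
play_rows:
  increments:
    - [[-60, -1, 0], 0, 10]
    - [[-120, -2, 0], 0, 10]
    - [[-180, -3, 0], 0, 10]
    - [[-240, -4, 0], 0, 10]
    - [[-300, -4, 0], -0.012, 10]

```text
time: 3.72
tcp_pos: [0.4687, -0.3, 0.216]
orientation: [-179.9, -0.1, 95.7]
contact_force: [1.1, -0.3, -2.7]
width: 0.019
grip_force: 40.0
```

Call:
play_rows:
  increments:
    - [[-37, 0, 0], 0, 10]
    - [[-37, 0, 60], 0, 10]
    - [[-37, 0, 110], 0, 10]
    - [[-37, 0, 110], 0, 10]

```text
time: 4.22
tcp_pos: [0.4697, -0.3328, 0.1005]
orientation: [-179.5, -0.5, 95.7]
contact_force: [0.2, 0.1, -2.6]
width: 0.0189
grip_force: 40.0
```

```bash
python3 look.py | grep -E "cap|black"; python3 plan.py 474,-335,110,95.7; python3 - <<'E'
from h import *
im,_=camera("side"); cv2.imwrite("pics/s1.png",im[:,:,::-1])
E
```

```text
top cap px 456 311 n 5369 ztop 76.5 xywha [ 471.3 -332.6  234.2  214.5    5.6]
top black px 265 469 n 365 ztop 164.3 xywha [156.5 116.2 106.3  45.2 -89.8]
top black px 518 437 n 344 ztop 447.9 xywha [ 339.2 -279.1   49.    14.   -51.6]
top black px 339 367 n 1214 ztop 36.2 xywha [342.6 -23.5 218.7  78.7 -63.8]
top black px 60 350 n 2237 ztop 19.3 xywha [346.6 692.7 316.5 147.8 -61.5]
top black px 500 318 n 2752 ztop 279.6 xywha [ 475.4 -309.3   73.    28.1   -9.9]
top black px 422 315 n 437 ztop 16.3 xywha [ 463.8 -231.5  234.2   13.4    4.9]
top black px 8 216 n 2066 ztop 37.5 xywha [ 6.816e+02  7.894e+02  2.950e+02  7.700e+00 -1.000e-01]
side cap px 346 363 n 9259 ztop 78.3 xywha [ 471.4 -335.3  240.5  219.4    5.2]
side black px 337 407 n 2983 ztop 5.0 xywha [ 468.7 -341.4  231.9  214.6    6.2]
side black px 32 358 n 719 ztop 118.3 xywha [-44.1 -80.3  59.5   7.7 -26.9]
side black px 29 269 n 543 ztop 240.5 xywha [ 21.4  12.4  78.8  44.  -31.6]
side black px 345 304 n 2872 ztop 223.5 xywha [ 465.1 -337.8  166.8   63.5    5.4]
side black px 124 200 n 537 ztop 16.2 xywha [306.1 640.5 336.9 134.7 -37.9]
now [ 472.9 -335.   108.2] [-1.7998e+02 -2.0000e-02  9.5680e+01] t 4.33 F [-0.2 -1.2 -2.4] w 18.6 q [-39.   3.  85.  -0.  93. -44.]
474,-335,110,95.7 -> [-0.  1. -2.] twist -0.0 rows 0.0
```

View pics/s1.png

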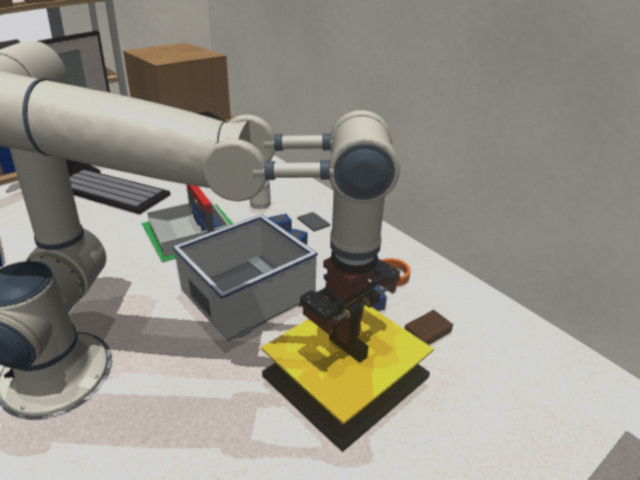

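Call:
play_rows:
  increments:
    - [[0, 3, 20], 0, 10]
    - [[0, 3, 35], 0, 10]
    - [[0, 3, 45], 0, 10]
    - [[0, 3, 50], 0, 10]
    - [[0, 3, 50], 0, 10]

```text
time: 5.0
tcp_pos: [0.4757, -0.3347, 0.0572]
orientation: [-180.0, -0.0, 95.7]
contact_force: [-0.2, -0.2, -3.1]
width: 0.0191
grip_force: 40.0
```

```bash
python3 look.py | grep -E "cap"; python3 plan.py
```

```text
top cap px 452 307 n 4886 ztop 32.9 xywha [ 476.6 -334.8  234.   214.8    5.8]
side cap px 347 380 n 8826 ztop 31.1 xywha [ 474.7 -336.9  236.8  218.4    5.8]
now [ 476.1 -335.    58.1] [1.7997e+02 3.0000e-02 9.5670e+01] t 5.1 F [ 0.8  0.1 -3.4] w 19.1 q [-38.   4.  88.   0.  87. -44.]
```

Call:
play_rows:
  increments:
    - [[0, 0, 4], 0, 10]
    - [[0, 0, 8], 0, 10]
    - [[0, 0, 10], 0, 10]
    - [[0, 0, 10], 0, 40]
    - [[0, 0, 10], 0, 60]

```text
time: 5.72
tcp_pos: [0.4761, -0.335, 0.0479]
orientation: [180.0, 0.0, 95.7]
contact_force: [1.4, 0.1, -0.4]
width: 0.0355
grip_force: 0.0
```

Call:
play_rows:
  increments:
    - [[0, 0, 0], 0, 60]
    - [[0, 0, -60], 0, 80]
    - [[0, 0, -120], 0, 80]
    - [[0, 0, -160], 0, 80]
    - [[0, 0, -160], 0, 80]

```text
time: 6.35
tcp_pos: [0.4772, -0.3358, 0.2126]
orientation: [179.7, 0.3, 95.7]
contact_force: [-0.7, -0.2, 0.5]
width: 0.0797
grip_force: 0.0
```

```bash
python3 look.py | grep -E "cap|blue"; python3 plan.py
```

```text
top cap px 461 310 n 7440 ztop 25.7 xywha [ 476.3 -334.8  235.2  214.1    5.3]
top blue px 212 298 n 179 ztop 50.8 xywha [495.7 279.   58.5  30.6  82.5]
top blue px 174 292 n 182 ztop 50.3 xywha [508.  367.9  58.9  30.9  82.1]
top blue px 414 238 n 431 ztop 43.6 xywha [ 652.6 -205.9   57.9   42.7  -17.3]
top blue px 289 236 n 416 ztop 43.8 xywha [652.   95.7  57.5  41.5  29.3]
top blue px 249 230 n 420 ztop 44.1 xywha [663.9 194.9  56.9  41.9 -11.2]
top blue px 170 212 n 506 ztop 113.8 xywha [697.7 363.9  54.9  54.5   3.8]
side cap px 346 375 n 10892 ztop 23.6 xywha [ 475.3 -337.   238.   218.1    5.5]
side blue px 371 298 n 488 ztop 40.2 xywha [ 648.9 -209.1   58.    44.6  -13.8]
side blue px 288 226 n 212 ztop 40.7 xywha [661.2 143.1 145.5  50.4  86.9]
side blue px 199 217 n 129 ztop 47.3 xywha [480.6 326.3 136.   19.4  83.6]
side blue px 258 174 n 160 ztop 111.3 xywha [694.7 357.9  53.4  51.9  59.7]
now [ 475.9 -334.9  207.2] [180.     0.    95.67] t 6.45 F [-0.2 -0.8  0.4] w 80.1 q [-38.   2.  75.  -0. 103. -44.]
```

```bash
python3 - <<'E'
from h import *
im,_=camera("top"); cv2.imwrite("pics/c1.png",cv2.resize(im[130:260,230:440,::-1],None,fx=3.5,fy=3.5,interpolation=cv2.INTER_CUBIC))
E
python3 plan.py 570,-270,180,130 651,-207,130,163 651,-207,27,163
```

```text
now [ 475.5 -334.6  205.9] [-1.799e+02 -9.000e-02  9.567e+01] t 6.5 F [-0.1  0.3 -0.7] w 80.0 q [-38.   2.  75.  -0. 103. -44.]
570,-270,180,130 -> [ 55. 100.  26.] twist -0.599 rows 3.2Traceback (most recent call last):
  File "plan.py", line 9, in <module>
    print(a,"->",np.round([c*d[0]+sn*d[1],sn*d[0]-c*d[1],-d[2]],0),"twist",round(np.radians(dw),3),"rows",max(np.linalg.norm(d)/62.5,abs(dw)/10.7).round(1))
                                                                                                          ^^^^^^^^^^^^^^^^^^^^^^^^^^^^^^^^^^^^^^^^^^^^^^
AttributeError: 'float' object has no attribute 'round'
```

View pics/c1.png

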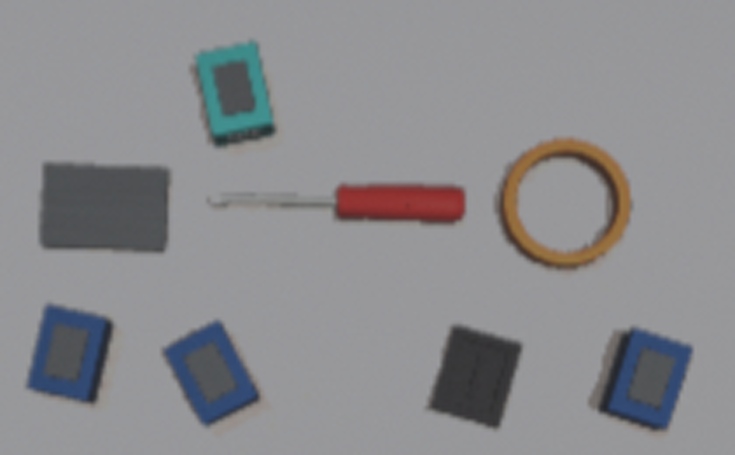

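The crop shows the three blue housings, each with a dark window. They sit at top-view pixels (249,230), (289,236) and (414,238), and all three match the description. The block at (297,156) is turquoise and the one at (366,237) is the flat black fixture, so neither is meant.

```bash
sed -i 's/max(np.linalg.norm(d)\/62.5,abs(dw)\/10.7).round(1)/round(float(max(np.linalg.norm(d)\/62.5,abs(dw)\/10.7)),1)/' plan.py
python3 plan.py 570,-270,180,130 651,-207,130,163 651,-207,27,163 651,-207,180,163 560,50,180,168 426,272,150,173 426,272,57,173
```

```text
now [ 475.5 -334.6  205.9] [-1.799e+02 -9.000e-02  9.567e+01] t 6.5 F [-0.1  0.3 -0.7] w 80.0 q [-38.   2.  75.  -0. 103. -44.]
570,-270,180,130 -> [ 55. 100.  26.] twist -0.599 rows 3.2
651,-207,130,163 -> [ -4. 103.  50.] twist -0.576 rows 3.1
651,-207,27,163 -> [  0.   0. 103.] twist 0.0 rows 1.6
651,-207,180,163 -> [   0.    0. -153.] twist 0.0 rows 2.4
560,50,180,168 -> [162. 219.  -0.] twist -0.087 rows 4.4
426,272,150,173 -> [177. 189.  30.] twist -0.087 rows 4.2
426,272,57,173 -> [ 0.  0. 93.] twist 0.0 rows 1.5
```

Call:
play_rows:
  increments:
    - [[14, 25, 6], -0.15, 80]
    - [[28, 50, 13], -0.3, 80]
    - [[41, 75, 20], -0.45, 80]
    - [[55, 100, 26], -0.6, 80]

```text
time: 7.0
tcp_pos: [0.5698, -0.2693, 0.1784]
orientation: [-179.9, -0.2, 130.3]
contact_force: [0.1, 0.0, -0.3]
width: 0.0799
grip_force: 0.0
```

Call:
play_rows:
  increments:
    - [[-1, 26, 12], -0.15, 80]
    - [[-2, 52, 25], -0.3, 80]
    - [[-3, 78, 38], -0.45, 80]
    - [[-4, 103, 50], -0.576, 80]
    - [[-4, 103, 50], -0.576, 80]

```text
time: 7.62
tcp_pos: [0.6506, -0.2053, 0.127]
orientation: [180.0, -0.4, 163.1]
contact_force: [0.1, -0.5, -0.1]
width: 0.0799
grip_force: 0.0
```

```bash
python3 look.py | grep -E "top blue|side blue"; python3 plan.py 651,-207,27,163
```

```text
top blue px 212 298 n 181 ztop 50.3 xywha [495.9 279.2  59.   30.7  82.5]
top blue px 174 292 n 181 ztop 50.5 xywha [507.9 368.1  59.   31.1  81.9]
top blue px 411 246 n 81 ztop 43.1 xywha [ 631.9 -199.    40.5   16.5   83.3]
top blue px 289 236 n 413 ztop 43.7 xywha [651.8  95.6  57.8  41.5  29. ]
top blue px 249 230 n 421 ztop 43.9 xywha [664.  194.8  57.   42.5 -11.6]
top blue px 170 212 n 506 ztop 113.8 xywha [697.8 363.8  55.6  54.7 -12.1]
side blue px 363 296 n 62 ztop 40.3 xywha [ 628.  -206.3   42.6   20.5  -79.5]
side blue px 288 226 n 203 ztop 40.4 xywha [667.  141.5 146.3  51.1 -86.8]
side blue px 199 217 n 134 ztop 47.7 xywha [480.  323.  132.8  19.8  82.2]
side blue px 258 174 n 159 ztop 111.5 xywha [694.5 358.4  54.7  52.2  54. ]
now [ 650.4 -207.1  130. ] [-1.7998e+02 -1.7000e-01  1.6293e+02] t 7.72 F [-0.1  0.  -0.9] w 80.4 q [-21.  18.  65.  -0.  97. -93.]
651,-207,27,163 -> [ -0.   0. 103.] twist -0.001 rows 1.6
```

Call:
play_rows:
  increments:
    - [[0, 0, 55], 0, 70]
    - [[0, 0, 103], 0, 65]
    - [[0, 0, 103], 0, 35]
    - [[0, 0, 103], 0, 35]
    - [[0, 0, 103], 0, 35]
  newtons: 25

```text
time: 8.35
tcp_pos: [0.6529, -0.2079, 0.0325]
orientation: [-180.0, 0.3, 163.0]
contact_force: [-0.6, 0.1, -0.8]
width: 0.0437
grip_force: 25.0
```

Call:
play_rows:
  increments:
    - [[0, 0, 0], 0, 35]
    - [[0, 0, -50], 0, 35]
    - [[0, 0, -100], 0, 35]
    - [[0, 0, -153], 0, 35]

```text
time: 8.85
tcp_pos: [0.6512, -0.2069, 0.1839]
orientation: [-180.0, 0.0, 163.1]
contact_force: [-0.0, -0.4, -0.8]
width: 0.0438
grip_force: 25.0
```

Call:
play_rows:
  increments:
    - [[33, 44, 0], -0.02, 35]
    - [[65, 88, 0], -0.04, 35]
    - [[97, 132, 0], -0.06, 35]
    - [[130, 175, 0], -0.08, 35]
    - [[162, 219, 0], -0.087, 35]

```text
time: 9.48
tcp_pos: [0.5596, 0.0513, 0.1828]
orientation: [180.0, 0.1, 168.0]
contact_force: [1.5, 0.6, -0.7]
width: 0.0437
grip_force: 25.0
```

Call:
play_rows:
  increments:
    - [[36, 38, 0], -0.02, 35]
    - [[72, 76, 5], -0.04, 35]
    - [[108, 114, 15], -0.06, 35]
    - [[144, 152, 22], -0.08, 35]
    - [[177, 189, 30], -0.087, 35]

```text
time: 10.1
tcp_pos: [0.4262, 0.2725, 0.1539]
orientation: [179.9, 0.3, 173.0]
contact_force: [0.5, 0.3, -0.5]
width: 0.044
grip_force: 25.0
```

```bash
python3 look.py | grep -E "red|top blue|mat"; python3 plan.py 426,272,57,173
```

```text
top mat px 196 277 n 1302 ztop 6.7 xywha [525.4 333.5 226.   90.   84.3]
top red px 180 308 n 691 ztop 130.5 xywha [482.8 328.5 182.   19.5  82.7]
top red px 344 187 n 263 ztop 28.5 xywha [775.  -34.1  83.8  17.9 -89.3]
top blue px 201 325 n 114 ztop 168.5 xywha [451.9 269.7  42.5  14.8 -85.4]
top blue px 212 299 n 184 ztop 50.4 xywha [495.2 278.8  58.   30.6  83. ]
top blue px 174 292 n 189 ztop 50.2 xywha [508.3 368.3  58.8  31.3  82.3]
top blue px 289 236 n 415 ztop 44.0 xywha [651.8  95.7  57.1  41.7  29.2]
top blue px 249 230 n 422 ztop 44.0 xywha [664.  194.7  57.   42.  -11.6]
top blue px 170 212 n 505 ztop 113.7 xywha [697.6 363.3  54.8  54.5 -62.7]
side mat px 154 241 n 211 ztop 4.3 xywha [343.4 347.9 215.8  27.8  88.5]
now [424.  274.7 152.2] [ 1.7989e+02 -1.0000e-02  1.7333e+02] t 10.2 F [-0.1 -0.8 -0.7] w 43.8 q [ 29. -10.  92.   0.  97. -54.]
426,272,57,173 -> [-2. -2. 95.] twist 0.006 rows 1.5
```

Call:
play_rows:
  increments:
    - [[-2, -2, 50], 0, 35]
    - [[-2, -2, 100], 0, 35]
    - [[-2, -2, 100], 0, 35]
    - [[-2, -2, 100], 0, 60]
    - [[-2, -2, 100], 0, 60]

```text
time: 10.82
tcp_pos: [0.4286, 0.269, 0.0526]
orientation: [180.0, 0.1, 173.0]
contact_force: [0.1, 0.5, -0.2]
width: 0.0584
grip_force: 0.0
```

Call:
play_rows:
  increments:
    - [[0, 0, 0], 0, 60]
    - [[0, 0, -60], 0, 80]
    - [[0, 0, -110], 0, 80]
    - [[0, 0, -110], 0, 80]

```text
time: 11.32
tcp_pos: [0.43, 0.2701, 0.1674]
orientation: [179.7, 0.4, 173.0]
contact_force: [0.5, 0.3, -0.7]
width: 0.08
grip_force: 0.0
```

```bash
python3 look.py | grep -E "red|top blue"; python3 plan.py 560,120,160,147 651.5,95,130,119 651,95,27,119 651,95,180,119 540,210,180,146 430,332,150,173
```

```text
top red px 180 308 n 694 ztop 130.6 xywha [482.5 326.7 182.3  20.1  82.8]
top red px 344 187 n 267 ztop 28.5 xywha [775.2 -34.1  83.9  17.8 -89.4]
top blue px 213 298 n 189 ztop 50.3 xywha [495.9 277.3  58.5  31.   82.2]
top blue px 175 293 n 179 ztop 50.7 xywha [507.1 365.7  58.7  29.1  82.8]
top blue px 289 236 n 417 ztop 43.8 xywha [651.8  95.6  57.3  41.6  29.2]
top blue px 249 230 n 422 ztop 43.9 xywha [664.1 195.   57.3  41.7 -11. ]
top blue px 170 212 n 507 ztop 113.5 xywha [697.5 364.   55.1  55.1  -2. ]
now [428.2 269.1 161.8] [1.7997e+02 4.0000e-02 1.7302e+02] t 11.43 F [-0.4 -1.2 -0.3] w 80.1 q [ 28. -10.  91.  -0.  98. -55.]
560,120,160,147 -> [-149. -132.    2.] twist 0.454 rows 3.2
651.5,95,130,119 -> [-90.  29.  30.] twist 0.489 rows 2.6
651,95,27,119 -> [  0.  -0. 103.] twist 0.0 rows 1.6
651,95,180,119 -> [   0.    0. -153.] twist 0.0 rows 2.4
540,210,180,146 -> [154. -41.  -0.] twist -0.471 rows 2.6
430,332,150,173 -> [159.  40.  30.] twist -0.471 rows 2.7
```

```bash
python3 plan.py 560,120,160,191 651,95,130,209 651,95,27,209 651,95,180,209 540,210,180,191 430,332,150,173
```

```text
now [428.2 269.1 161.8] [1.7997e+02 4.0000e-02 1.7302e+02] t 11.43 F [-0.4 -1.2 -0.3] w 80.1 q [ 28. -10.  91.  -0.  98. -55.]
560,120,160,191 -> [-149. -132.    2.] twist -0.314 rows 3.2
651,95,130,209 -> [-85. -42.  30.] twist -0.314 rows 1.7
651,95,27,209 -> [ -0.   0. 103.] twist 0.0 rows 1.6
651,95,180,209 -> [  -0.    0. -153.] twist 0.0 rows 2.4
540,210,180,191 -> [ 41. 154.  -0.] twist 0.314 rows 2.6
430,332,150,173 -> [ 85. 141.  30.] twist 0.314 rows 2.7
```

Call:
play_rows:
  increments:
    - [[-37, -33, 0], -0.08, 75]
    - [[-75, -66, 0], -0.16, 75]
    - [[-112, -99, 0], -0.24, 75]
    - [[-149, -132, 2], -0.314, 75]

```text
time: 11.92
tcp_pos: [0.5599, 0.1185, 0.1571]
orientation: [180.0, -0.2, -168.8]
contact_force: [-0.1, -0.6, 0.2]
width: 0.0749
grip_force: 0.0
```

Call:
play_rows:
  increments:
    - [[-42, -21, 15], -0.15, 75]
    - [[-85, -42, 30], -0.314, 75]
    - [[-85, -42, 80], -0.314, 70]
    - [[-85, -42, 133], -0.314, 65]
    - [[-85, -42, 133], -0.314, 35]

```text
time: 12.55
tcp_pos: [0.6462, 0.0943, 0.0181]
orientation: [179.7, -0.8, -151.0]
contact_force: [0.3, 0.8, 0.3]
width: 0.0583
grip_force: 0.0
```

Call:
play_rows:
  increments:
    - [[0, 0, 0], 0, 35]
    - [[0, 0, 0], 0, 35]
    - [[0, 0, -50], 0, 35]
    - [[0, 0, -100], 0, 35]
    - [[0, 0, -150], 0, 35]

```text
time: 13.18
tcp_pos: [0.6516, 0.0951, 0.1811]
orientation: [-179.9, 0.2, -151.0]
contact_force: [-0.0, 0.2, -1.0]
width: 0.0437
grip_force: 25.0
```

Call:
play_rows:
  increments:
    - [[14, 50, 0], 0.1, 35]
    - [[28, 100, 0], 0.2, 35]
    - [[41, 154, 0], 0.314, 35]
    - [[41, 154, 0], 0.314, 35]

```text
time: 13.68
tcp_pos: [0.5393, 0.2126, 0.18]
orientation: [179.9, 0.3, -168.8]
contact_force: [0.0, -0.5, -0.6]
width: 0.0436
grip_force: 25.0
```

Call:
play_rows:
  increments:
    - [[28, 47, 10], 0.1, 35]
    - [[57, 94, 20], 0.2, 35]
    - [[85, 141, 30], 0.314, 35]
    - [[85, 141, 30], 0.314, 35]

```text
time: 14.18
tcp_pos: [0.4292, 0.3339, 0.148]
orientation: [179.9, 0.1, 173.3]
contact_force: [1.3, -0.9, 0.6]
width: 0.0438
grip_force: 25.0
```

```bash
python3 look.py | grep -E "red|top blue"; python3 plan.py 430,332,52,173
```

```text
top red px 182 308 n 712 ztop 130.5 xywha [482.2 326.3 181.2  19.9  83.2]
top red px 344 187 n 264 ztop 28.2 xywha [775.  -34.1  83.9  17.8 -89.4]
top blue px 172 323 n 97 ztop 166.0 xywha [455.7 330.4  42.9  12.8 -85.6]
top blue px 215 331 n 195 ztop 51.0 xywha [429.3 268.5  53.6  41.1  -5.5]
top blue px 213 298 n 192 ztop 50.4 xywha [495.6 277.3  57.4  30.6  83.3]
top blue px 176 293 n 181 ztop 50.2 xywha [506.7 366.5  58.8  28.7  82.5]
top blue px 249 230 n 419 ztop 44.0 xywha [663.9 194.9  57.1  41.8 -11.3]
top blue px 170 212 n 503 ztop 113.7 xywha [698.  364.3  55.3  54.4 -19.7]
now [431.3 331.8 148. ] [1.7996e+02 1.2000e-01 1.7315e+02] t 14.28 F [ 0.8 -0.  -0.7] w 43.5 q [ 34.  -4.  87.  -0.  97. -49.]
430,332,52,173 -> [ 1.  0. 96.] twist 0.003 rows 1.5
```

Call:
play_rows:
  increments:
    - [[1, 0, 50], 0, 35]
    - [[1, 0, 95], 0, 35]
    - [[1, 0, 95], 0, 35]
    - [[1, 0, 95], 0, 58]
    - [[1, 0, 95], 0, 58]

```text
time: 14.9
tcp_pos: [0.4313, 0.3326, 0.0549]
orientation: [179.8, 0.2, 173.0]
contact_force: [0.5, -0.5, -0.3]
width: 0.0567
grip_force: 0.0
```

Call:
play_rows:
  increments:
    - [[0, 0, 0], 0, 58]
    - [[0, 0, -60], 0, 70]
    - [[0, 0, -110], 0, 75]
    - [[0, 0, -110], 0, 75]

```text
time: 15.4
tcp_pos: [0.4315, 0.3335, 0.1684]
orientation: [179.6, 0.5, 173.0]
contact_force: [0.8, -0.1, -0.1]
width: 0.0746
grip_force: 0.0
```

```bash
python3 look.py | grep -E "red|top blue"; python3 plan.py 560,250,160,171 662.5,194.5,130,168.5 662.5,194.5,27,168.5 662,194,180,168.5 540,300,180,171 438,391,150,173
```

```text
top red px 182 308 n 706 ztop 130.5 xywha [482.5 326.5 181.7  19.8  82.9]
top red px 344 187 n 261 ztop 28.5 xywha [775.2 -34.1  83.9  17.9 -89.6]
top blue px 214 330 n 201 ztop 51.0 xywha [429.8 268.9  54.6  41.1  -7.1]
top blue px 191 321 n 122 ztop 50.6 xywha [442.1 329.3  41.5  31.8  84.6]
top blue px 212 298 n 190 ztop 50.4 xywha [495.7 277.5  57.5  30.5  83.1]
top blue px 176 293 n 177 ztop 50.2 xywha [507.2 365.9  58.7  28.7  83.1]
top blue px 249 230 n 421 ztop 43.8 xywha [663.9 195.   57.3  42.  -11. ]
top blue px 170 212 n 507 ztop 113.8 xywha [697.7 363.8  55.4  53.8 -10.7]
side red px 199 195 n 220 ztop 128.9 xywha [478.2 319.4 175.3  18.   83.5]
now [429.7 332.3 162.7] [1.7992e+02 9.0000e-02 1.7304e+02] t 15.5 F [ 0.2  0.7 -0.4] w 74.9 q [ 34.  -4.  86.  -0.  98. -49.]
560,250,160,171 -> [-139.  -66.    3.] twist 0.036 rows 2.5
662.5,194.5,130,168.5 -> [-110.  -39.   30.] twist 0.044 rows 1.9
662.5,194.5,27,168.5 -> [  0.   0. 103.] twist 0.0 rows 1.6
662,194,180,168.5 -> [   0.   -1. -153.] twist 0.0 rows 2.4
540,300,180,171 -> [141.  80.  -0.] twist -0.044 rows 2.6
438,391,150,173 -> [115.  74.  30.] twist -0.035 rows 2.2
```

Call:
play_rows:
  increments:
    - [[-46, -22, 0], 0.01, 75]
    - [[-93, -44, 0], 0.02, 75]
    - [[-139, -66, 3], 0.036, 75]
    - [[-139, -66, 3], 0.036, 75]

```text
time: 16.0
tcp_pos: [0.5605, 0.247, 0.1551]
orientation: [-179.8, -0.2, 170.7]
contact_force: [0.5, -0.4, -0.6]
width: 0.075
grip_force: 0.0
```

Call:
play_rows:
  increments:
    - [[-55, -20, 15], 0.02, 75]
    - [[-110, -39, 30], 0.044, 75]
    - [[-110, -39, 80], 0.044, 70]
    - [[-110, -39, 133], 0.044, 65]
    - [[-110, -39, 133], 0.044, 35]

```text
time: 16.62
tcp_pos: [0.6569, 0.1936, 0.0181]
orientation: [-179.7, -0.7, 168.5]
contact_force: [-0.3, -0.3, 0.4]
width: 0.0584
grip_force: 0.0
```

Call:
play_rows:
  increments:
    - [[0, 0, 0], 0, 35]
    - [[0, 0, 0], 0, 35]
    - [[0, 0, -50], 0, 35]
    - [[0, 0, -100], 0, 35]
    - [[0, 0, -150], 0, 35]

```text
time: 17.25
tcp_pos: [0.6621, 0.1941, 0.1802]
orientation: [179.9, 0.2, 168.5]
contact_force: [0.8, -0.0, -1.0]
width: 0.0441
grip_force: 25.0
```

Call:
play_rows:
  increments:
    - [[47, 27, 0], -0.02, 35]
    - [[94, 53, 0], -0.03, 35]
    - [[141, 80, 0], -0.044, 35]
    - [[141, 80, 0], -0.044, 35]

```text
time: 17.75
tcp_pos: [0.5378, 0.3035, 0.1791]
orientation: [179.8, 0.2, 171.2]
contact_force: [0.2, 0.1, -0.4]
width: 0.0439
grip_force: 25.0
```

Call:
play_rows:
  increments:
    - [[40, 25, 10], -0.01, 35]
    - [[80, 50, 20], -0.02, 35]
    - [[115, 74, 30], -0.035, 35]
    - [[115, 74, 30], -0.035, 35]

```text
time: 18.25
tcp_pos: [0.4369, 0.393, 0.147]
orientation: [179.9, 0.1, 173.1]
contact_force: [0.7, -1.1, -0.3]
width: 0.0437
grip_force: 25.0
```

```bash
python3 look.py | grep -E "red|top blue"; python3 plan.py 438,390,52,173
```

```text
top red px 181 308 n 721 ztop 130.3 xywha [482.3 326.5 181.6  19.9  82.8]
top red px 344 187 n 264 ztop 28.1 xywha [775.4 -34.1  83.8  17.5 -89.9]
top blue px 214 330 n 203 ztop 50.7 xywha [429.3 268.9  53.9  41.4  -5.3]
top blue px 145 318 n 99 ztop 166.0 xywha [461.9 388.9  42.1  13.3 -89.3]
top blue px 189 326 n 418 ztop 50.8 xywha [431.7 330.   54.3  40.8  -7.5]
top blue px 213 298 n 190 ztop 50.3 xywha [495.8 277.3  58.   31.   82.7]
top blue px 176 293 n 182 ztop 50.3 xywha [507.2 366.2  58.   28.9  82.4]
top blue px 170 212 n 504 ztop 113.7 xywha [697.9 363.8  55.2  54.2 -17.6]
side red px 199 194 n 226 ztop 129.1 xywha [478.5 319.7 173.7  19.3  82.8]
now [438.8 391.4 147. ] [1.7995e+02 1.2000e-01 1.7296e+02] t 18.35 F [-0.6  0.2 -0.9] w 43.8 q [ 38.   3.  80.  -0.  96. -45.]
438,390,52,173 -> [ 1. -2. 95.] twist -0.001 rows 1.5
```

Call:
play_rows:
  increments:
    - [[1, -2, 50], 0, 35]
    - [[1, -2, 95], 0, 35]
    - [[1, -2, 95], 0, 35]
    - [[1, -2, 95], 0, 58]
    - [[1, -2, 95], 0, 58]

```text
time: 18.98
tcp_pos: [0.4384, 0.3906, 0.0541]
orientation: [179.8, 0.2, 172.9]
contact_force: [0.0, -0.1, 1.4]
width: 0.0574
grip_force: 0.0
```

Call:
play_rows:
  increments:
    - [[0, 0, 0], 0, 58]
    - [[0, 0, -60], 0, 70]
    - [[0, 0, -120], 0, 75]
    - [[0, 0, -180], 0, 75]
    - [[0, 0, -200], 0, 75]

```text
time: 19.6
tcp_pos: [0.4374, 0.3905, 0.2574]
orientation: [179.6, 0.4, 173.0]
contact_force: [0.0, 0.1, -0.1]
width: 0.0749
grip_force: 0.0
```

```bash
python3 look.py | grep -E "red|top blue|mat"; python3 - <<'E'
from h import *
im,_=camera("top"); cv2.imwrite("pics/t2.png",cv2.resize(im[250:390,120:260,::-1],None,fx=4,fy=4,interpolation=cv2.INTER_CUBIC))
E
python3 plan.py 520,390,250,173 
```

```text
top mat px 204 289 n 1519 ztop 6.6 xywha [453.  340.2 234.4 227.   -5.3]
top red px 181 308 n 711 ztop 130.6 xywha [482.4 326.4 181.6  20.4  82.8]
top red px 344 187 n 267 ztop 28.0 xywha [775.2 -34.1  83.8  17.8 -89.2]
top blue px 214 330 n 205 ztop 50.7 xywha [429.3 269.4  54.5  41.6  -6.8]
top blue px 189 326 n 426 ztop 50.8 xywha [431.8 330.7  54.8  41.8  -5.6]
top blue px 164 322 n 395 ztop 51.1 xywha [440.2 387.5  52.1  45.   -6.3]
top blue px 213 298 n 190 ztop 50.3 xywha [495.8 277.7  58.3  30.7  83.3]
top blue px 176 293 n 183 ztop 50.7 xywha [507.4 366.5  59.   28.8  81.6]
top blue px 170 212 n 506 ztop 113.6 xywha [697.9 363.7  55.2  54.8 -19. ]
side mat px 155 242 n 201 ztop 4.4 xywha [347.3 346.2 220.1  32.1  87.1]
side red px 198 193 n 216 ztop 129.0 xywha [478.3 319.6 175.8  18.   83.3]
now [437.  390.2 252.6] [1.7985e+02 1.5000e-01 1.7297e+02] t 19.75 F [ 0.2  0.9 -0.5] w 75.2 q [ 38.   3.  69.  -0. 107. -45.]
520,390,250,173 -> [-82.  10.   3.] twist -0.0 rows 1.3
```

View pics/t2.png

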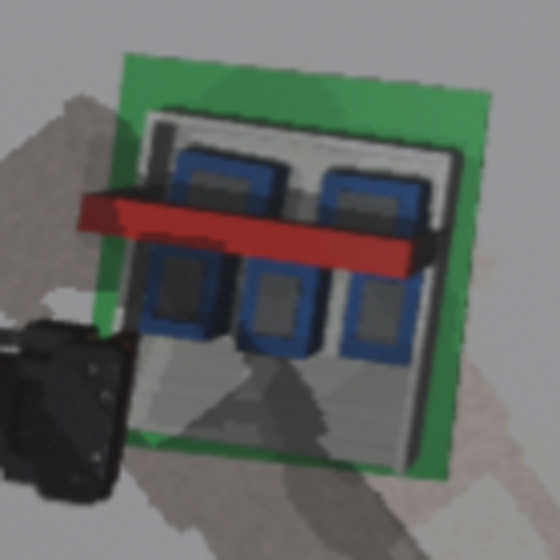

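The crop shows all five housings lying flat in the tray. Next I test in free air how the arm behaves at its reach limit, because the moves only give me turns about the tool axis.

Call:
play_rows:
  increments:
    - [[-100, 0, -50], 0, 75]
    - [[-160, 0, -80], 0, 75]
    - [[-220, 0, -100], 0, 75]
    - [[-280, 0, -100], 0, 75]
    - [[-330, 0, -100], 0, 75]

```text
time: 20.38
tcp_pos: [0.6916, 0.3475, 0.3279]
orientation: [179.4, 0.9, 173.0]
contact_force: [32.3, 15.4, 11.5]
width: 0.0753
grip_force: 0.0
```

Call:
play_rows:
  increments:
    - [[-60, 0, 0], 0, 75]
    - [[-120, 0, 0], 0, 75]
    - [[-120, 0, 0], 0, 75]

```text
time: 20.75
tcp_pos: [0.7525, 0.3091, 0.2934]
orientation: [178.0, 3.3, 172.8]
contact_force: [-0.0, -0.1, 0.0]
width: 0.0749
grip_force: 0.0
```

```bash
python3 plan.py
```

```text
now [752.5 309.1 293.4] [178.01   3.31 172.83] t 20.75 F [-0.  -0.1  0. ] w 74.9 q [ 20.  47.  10.   0. 120. -63.]
```

Call:
play_rows:
  increments:
    - [[-60, 0, 0], 0, 75]
    - [[-120, 0, 0], 0, 75]
    - [[-180, 0, 0], 0, 75]
    - [[-240, 0, 0], 0, 75]

```text
time: 21.25
tcp_pos: [0.821, 0.2564, 0.247]
orientation: [176.7, 6.1, 172.8]
contact_force: [-0.4, 0.7, -0.0]
width: 0.0753
grip_force: 0.0
```

Call:
play_rows:
  increments:
    - [[0, 0, 0], 0, 75]
    - [[0, 0, 0], 0, 75]

```text
time: 21.5
tcp_pos: [0.8205, 0.257, 0.2475]
orientation: [176.7, 6.1, 172.8]
contact_force: [-0.9, -0.4, -0.1]
width: 0.075
grip_force: 0.0
```

```bash
python3 plan.py
```

```text
now [820.5 257.  247.5] [176.7    6.13 172.8 ] t 21.5 F [-0.9 -0.4 -0.1] w 75.0 q [ 15.  50.  10.   1. 113. -68.]
```

Call:
play_rows:
  increments:
    - [[60, 0, 0], 0, 75]
    - [[120, 0, 0], 0, 75]
    - [[180, 0, 0], 0, 75]
    - [[200, 0, 0], 0, 75]
    - [[200, 0, 0], 0, 75]

```text
time: 22.12
tcp_pos: [0.6192, 0.2829, 0.2256]
orientation: [176.7, 6.0, 173.0]
contact_force: [-0.1, -0.7, -0.5]
width: 0.0749
grip_force: 0.0
```

```bash
python3 plan.py
```

```text
now [619.2 282.9 225.6] [176.74   6.02 172.99] t 22.12 F [-0.1 -0.7 -0.5] w 74.9 q [ 22.  11.  64.  -0.  98. -61.]
```

```bash
python3 - <<'E'
from workcell import *
import numpy as np
from scipy.optimize import least_squares
D=[(245,547.6,222.4,5.22,70.51,104.27),(447.7,-3,240.9,-18,90,108),(448.2,.8,220.8,-19,93,106),(472.9,-335,108.2,3,85,93),(476.1,-335,58.1,4,88,87),(475.9,-334.9,207.2,2,75,103),(650.4,-207.1,130,18,65,97),(424,274.7,152.2,-10,92,97),(431.3,331.8,148,-4,87,97),(437,390,252.6,3,69,107),(752.5,309.1,293.4,47,10,120),(820.5,257,247.5,50,10,113),(619.2,282.9,225.6,11,64,98)]
D=np.array(D); r=np.hypot(D[:,0],D[:,1])/1e3; z=D[:,2]/1e3; a=np.radians(D[:,3:])
def f(p):
    h,L1,L2,o,L3,ly=p; b=a[:,0]+a[:,1]; c=b+a[:,2]
    R=L1*np.sin(a[:,0])+L2*np.sin(b)+o*np.cos(b)+L3*np.sin(c); Z=h+L1*np.cos(a[:,0])+L2*np.cos(b)-o*np.sin(b)+L3*np.cos(c)
    return np.r_[np.sqrt(R**2+ly**2)-r,Z-z]
s=least_squares(f,[.3,.4,.4,0,.3,.03]);print(s.x.round(3),np.abs(s.fun).max().round(4),(s.fun*1000).round(0))
print(read_state()["qpos"].round(1))
E
```

```text
[ 0.164  0.367  0.558  0.108  0.341 -0.   ] 0.0076 [ 1.  3. -1. -5.  3. -1. -2.  5. -3.  4. -0.  0. -2. -2.  0. -1. -8.  3.
  2.  2.  2.  1.  6. -7. -1. -0.]
[ 21.7  11.4  63.7  -0.   98.1 -61.5]
```

```bash
python3 - <<'E'
from h import *
im,hsv,W,dep=cloud("side")
ok=(dep>0)
for n,a,b in (("az60-110",60,110),("az20-60",20,60)):
    P=W[ok]; r=np.hypot(P[:,0],P[:,1]); az=np.degrees(np.arctan2(P[:,1],P[:,0]))
    m=(az>a)&(az<b)&(P[:,2]>.06)&(r>.45)&(r<1.6)&(P[:,2]<1.2)
    H,_,_=np.histogram2d(r[m],P[m][:,2],[np.arange(.5,1.7,.1),np.arange(0,1.3,.1)]); print(n,"rows r .5.., cols z 0..");print(H.astype(int))
E
```

```text
az60-110 rows r .5.., cols z 0..
[[  0   0   0   0   0   0   0   0   0   0   0   0]
 [  0   0   0   0   0   0   0   0   0   0   0   0]
 [  0   0   0   0   0   0   0   0   0   0   0   0]
 [  0   0   0   0   0   0   0   0   0   0   0   0]
 [ 37 173  47   0 336   0   0   0   0   0   0   0]
 [128 455 465   0 593   0   0   0   0   0   0   0]
 [ 58 150 163   0 164   0   0   0   0   0   0   0]
 [  0   0   0   0   0   0   0   0   0   0   0   0]
 [  0   0   0   0   0   0   0   0   0   0   0   0]
 [  0   0   0   0   0   0   0   0   0   0   0   0]
 [  0   0   0   0   0   0   0   0   0   0   0   0]]
az20-60 rows r .5.., cols z 0..
[[ 102  311    0    0    0  525    0    0    0    0    0    0]
 [  50   97  282  948 1246  780  263    0    0    0    0    0]
 [ 255  155   32    8    0    0    0    0    0    0    0    0]
 [   1   22    0    0    0    0    0    0    0    0    0    0]
 [ 270  155    0    0    0    0    0    0    0    0    0    0]
 [ 439  267    0    0    0    0    0    0    0    0    0    0]
 [ 339  219    0    0    0    0    0    0    0    0    0    0]
 [ 435  280    0    0    0    0    0    0    0    0    0    0]
 [   5    7    0    0    0    0    0    0    0    0    0    0]
 [ 229  609  658  679  747  532    0    0    0    0    0    0]
 [ 268  675  735  799  857  477    0    0    0    0    0    0]]
```

```bash
cat > plan.py <<'E'
# usage: plan.py x,y,z,twistdeg ... (mm,deg): tool-frame shift for each leg, started at the measured pose
from workcell import *
import numpy as np, sys
from scipy.spatial.transform import Rotation as Ro
s=read_state(); p=s["tcp_pos"]*1000; R=Ro.from_euler("xyz",s["orientation"],degrees=True)
def info(R):
    a=R.as_matrix(); z=a[:,2]; y=a[:,1]
    return f"lean {np.degrees(np.arccos(-z[2])):.1f} az {np.degrees(np.arctan2(z[1],z[0])):.0f} toolY az {np.degrees(np.arctan2(y[1],y[0])):.1f} dip {np.degrees(np.arcsin(-y[2])):.1f}"
print("now",p.round(1),s["orientation"].round(2),"t",round(s["time"],2),"F",s["contact_force"].round(1),"w",round(s["width"]*1000,1),"q",s["qpos"].round(0),info(R))
for a in sys.argv[1:]:
    x,y,z,w=map(float,a.split(",")); d=np.array([x,y,z])-p
    print(a,"->",R.inv().apply(d).round(0),"twist",round(np.radians(w),3),"rows",round(float(max(np.linalg.norm(d)/62.5,abs(w)/10.7)),1))
    p=np.array([x,y,z]);R=R*Ro.from_euler("z",w,degrees=True)
    if w: print("  ",info(R))
E
python3 plan.py 450,300,450,0 180,420,560,0 -60,480,580,0 -120,720,760,0
```

```text
now [621.7 282.5 226.9] [176.68   6.19 172.91] t 22.18 F [ 0.3  0.5 -0.1] w 75.4 q [ 22.  12.  63.  -0.  98. -61.] lean 7.0 az 21 toolY az 83.3 dip -3.3
450,300,450,0 -> [ 147.   10. -240.] twist 0.0 rows 4.5
180,420,560,0 -> [ 269.   94. -135.] twist 0.0 rows 5.0
-60,480,580,0 -> [242.  33. -45.] twist 0.0 rows 4.0
-120,720,760,0 -> [  69.  241. -175.] twist 0.0 rows 4.9
```

Call:
play_rows:
  increments:
    - [[30, 2, -50], 0, 75]
    - [[60, 4, -100], 0, 75]
    - [[90, 6, -150], 0, 75]
    - [[120, 8, -200], 0, 75]
    - [[147, 10, -240], 0, 75]

```text
time: 22.8
tcp_pos: [0.4525, 0.2996, 0.4531]
orientation: [176.5, 6.4, 172.7]
contact_force: [0.4, 0.6, 0.0]
width: 0.0752
grip_force: 0.0
```

Call:
play_rows:
  increments:
    - [[54, 19, -27], 0, 75]
    - [[108, 38, -54], 0, 75]
    - [[162, 57, -81], 0, 75]
    - [[216, 76, -108], 0, 75]
    - [[269, 94, -135], 0, 75]

```text
time: 23.42
tcp_pos: [0.1845, 0.4202, 0.5608]
orientation: [176.5, 6.2, 172.7]
contact_force: [0.6, 0.8, 0.1]
width: 0.0752
grip_force: 0.0
```

Call:
play_rows:
  increments:
    - [[60, 8, -10], 0, 75]
    - [[120, 16, -20], 0, 75]
    - [[180, 24, -30], 0, 75]
    - [[242, 33, -45], 0, 75]
    - [[242, 33, -45], 0, 75]

```text
time: 24.05
tcp_pos: [-0.0577, 0.4828, 0.5787]
orientation: [176.7, 6.1, 173.1]
contact_force: [0.5, 0.6, 0.7]
width: 0.0746
grip_force: 0.0
```

Call:
play_rows:
  increments:
    - [[69, 241, -175], 0, 75]
    - [[69, 241, -175], 0, 75]
    - [[69, 241, -175], 0, 75]
    - [[69, 241, -175], 0, 75]
    - [[69, 241, -175], 0, 75]

```text
time: 24.68
tcp_pos: [-0.0754, 0.5563, 0.5652]
orientation: [174.5, 5.7, 172.7]
contact_force: [1.0, -1.0, 0.1]
width: 0.075
grip_force: 0.0
```

```bash
python3 plan.py
```

```text
now [-75.4 556.3 565.2] [174.47   5.69 172.75] t 24.68 F [ 1.  -1.   0.1] w 75.0 q [ 99.  24.  10. -11. 142.   6.] lean 7.9 az 37 toolY az 83.3 dip -5.5
```

```bash
python3 plan.py -200,1700,1600,0
```

```text
now [-75.4 556.3 565.2] [174.47   5.69 172.75] t 24.68 F [ 1.  -1.   0.1] w 75.0 q [ 99.  24.  10. -11. 142.   6.] lean 7.9 az 37 toolY az 83.3 dip -5.5
-200,1700,1600,0 -> [ 164. 1215. -944.] twist 0.0 rows 24.8
```

Call:
play_rows:
  increments:
    - [[164, 1215, -944], 0, 75]
    - [[164, 1215, -944], 0, 75]
    - [[164, 1215, -944], 0, 75]

```text
time: 25.05
tcp_pos: [-0.0703, 0.5938, 0.5493]
orientation: [172.4, 5.4, 172.8]
contact_force: [-0.4, 0.0, 0.8]
width: 0.0753
grip_force: 0.0
```

```bash
python3 plan.py
```

```text
now [-70.3 593.8 549.3] [172.4    5.36 172.82] t 25.05 F [-0.4  0.   0.8] w 75.3 q [ 98.  26.  10. -11. 138.   6.] lean 9.3 az 48 toolY az 83.5 dip -7.6
```

```bash
python3 plan.py -223,1474,1749,0
```

```text
now [-70.3 593.8 549.3] [172.4    5.36 172.82] t 25.05 F [-0.4  0.   0.8] w 75.3 q [ 98.  26.  10. -11. 138.   6.] lean 9.3 az 48 toolY az 83.5 dip -7.6
-223,1474,1749,0 -> [  148.  1008. -1095.] twist 0.0 rows 23.9
```

Call:
play_rows:
  increments:
    - [[150, 1010, -1095], 0, 75]
    - [[150, 1010, -1095], 0, 75]
    - [[150, 1010, -1095], 0, 75]
    - [[150, 1010, -1095], 0, 75]
    - [[150, 1010, -1095], 0, 75]

```text
time: 25.68
tcp_pos: [-0.0682, 0.602, 0.556]
orientation: [170.1, 5.0, 172.9]
contact_force: [0.2, -0.3, -0.5]
width: 0.075
grip_force: 0.0
```

Call:
play_rows:
  increments:
    - [[150, 1060, -1050], 0, 75]
    - [[150, 1060, -1050], 0, 75]
    - [[150, 1060, -1050], 0, 75]
    - [[150, 1060, -1050], 0, 75]
    - [[150, 1060, -1050], 0, 75]

```text
time: 26.3
tcp_pos: [-0.0654, 0.6132, 0.5613]
orientation: [167.7, 4.6, 173.0]
contact_force: [-0.1, -0.1, 0.5]
width: 0.0748
grip_force: 0.0
```

```bash
python3 plan.py
```

```text
now [-65.4 613.2 561.3] [167.75   4.63 172.98] t 26.3 F [-0.1 -0.1  0.5] w 74.8 q [ 97.  25.  10. -10. 134.   6.] lean 13.1 az 63 toolY az 84.0 dip -12.2
```

Call:
play_rows:
  increments:
    - [[150, 1100, -1000], 0, 75]
    - [[150, 1100, -1000], 0, 75]

```text
time: 26.55
tcp_pos: [-0.0647, 0.6219, 0.57]
orientation: [165.2, 4.2, 173.1]
contact_force: [0.7, -0.8, -0.1]
width: 0.0753
grip_force: 0.0
```

Call:
play_rows:
  increments:
    - [[150, 1100, -1000], 0, 75]
    - [[150, 1100, -1000], 0, 75]

```text
time: 26.8
tcp_pos: [-0.0645, 0.6278, 0.5805]
orientation: [162.7, 3.9, 173.2]
contact_force: [0.9, -0.5, -0.3]
width: 0.0746
grip_force: 0.0
```

Call:
play_rows:
  increments:
    - [[150, 1400, -500], 0, 75]
    - [[150, 1400, -500], 0, 75]

```text
time: 27.05
tcp_pos: [-0.0593, 0.6669, 0.568]
orientation: [160.2, 3.5, 173.3]
contact_force: [0.5, -0.0, -0.4]
width: 0.0748
grip_force: 0.0
```

Call:
play_rows:
  increments:
    - [[150, 1100, -1000], 0, 75]
    - [[150, 1100, -1000], 0, 75]

```text
time: 27.3
tcp_pos: [-0.0605, 0.6631, 0.5877]
orientation: [157.6, 3.2, 173.4]
contact_force: [0.9, -0.0, 0.4]
width: 0.0747
grip_force: 0.0
```

```bash
python3 plan.py
```

```text
now [-60.5 663.1 587.7] [157.58   3.16 173.42] t 27.3 F [ 0.9 -0.   0.4] w 74.7 q [ 96.  24.  10.  -9. 125.   5.] lean 22.6 az 76 toolY az 84.7 dip -22.4
```

Call:
play_rows:
  increments:
    - [[400, 1100, -900], 0, 75]
    - [[400, 1100, -900], 0, 75]

```text
time: 27.55
tcp_pos: [-0.0811, 0.6637, 0.6022]
orientation: [154.8, 2.7, 173.6]
contact_force: [-0.1, 0.5, 0.8]
width: 0.075
grip_force: 0.0
```

Call:
play_rows:
  increments:
    - [[400, 1100, -900], 0, 75]
    - [[400, 1100, -900], 0, 75]

```text
time: 27.8
tcp_pos: [-0.0993, 0.6619, 0.6176]
orientation: [152.2, 2.3, 173.9]
contact_force: [0.6, 0.1, 0.2]
width: 0.0752
grip_force: 0.0
```

Call:
play_rows:
  increments:
    - [[400, 1150, -850], 0, 75]
    - [[400, 1150, -850], 0, 75]

```text
time: 28.05
tcp_pos: [-0.1145, 0.6618, 0.6327]
orientation: [149.5, 1.8, 174.1]
contact_force: [0.2, 0.4, 0.1]
width: 0.0749
grip_force: 0.0
```

Call:
play_rows:
  increments:
    - [[400, 1150, -850], 0, 75]
    - [[400, 1150, -850], 0, 75]

```text
time: 28.3
tcp_pos: [-0.1286, 0.6583, 0.6503]
orientation: [146.7, 1.3, 174.4]
contact_force: [0.7, -0.1, -0.2]
width: 0.075
grip_force: 0.0
```

```bash
python3 plan.py
```

```text
now [-128.6  658.3  650.3] [146.74   1.25 174.44] t 28.3 F [ 0.7 -0.1 -0.2] w 75.0 q [104.  20.  10. -13. 118.  10.] lean 33.3 az 83 toolY az 85.3 dip -33.2
```

Call:
play_rows:
  increments:
    - [[100, 1200, -800], 0, 75]
    - [[100, 1200, -800], 0, 75]

```text
time: 28.55
tcp_pos: [-0.1176, 0.6561, 0.6722]
orientation: [143.9, 0.8, 174.8]
contact_force: [1.3, 0.1, 0.3]
width: 0.0751
grip_force: 0.0
```

Call:
play_rows:
  increments:
    - [[100, 1200, -800], 0, 75]
    - [[100, 1200, -800], 0, 75]

```text
time: 28.8
tcp_pos: [-0.1086, 0.6505, 0.6953]
orientation: [141.1, 0.3, 175.1]
contact_force: [0.0, -1.3, 0.2]
width: 0.0753
grip_force: 0.0
```

Call:
play_rows:
  increments:
    - [[100, 1250, -750], 0, 75]
    - [[100, 1250, -750], 0, 75]

```text
time: 29.05
tcp_pos: [-0.1006, 0.6469, 0.717]
orientation: [138.2, -0.0, 175.4]
contact_force: [0.4, -0.9, 0.3]
width: 0.0747
grip_force: 0.0
```

```bash
python3 look.py | grep -E "red|top blue|cap"; python3 plan.py 150,540,600,45 300,470,450,45 475,326,260,0 475,326,180,0 475,326,113,0
```

```text
top cap px 466 312 n 8427 ztop 25.5 xywha [ 476.  -335.2  233.6  215.9    6. ]
top red px 181 308 n 712 ztop 130.4 xywha [482.5 326.8 181.9  19.8  82.8]
top red px 344 187 n 264 ztop 28.5 xywha [775.3 -34.1  84.   17.7 -89.8]
top blue px 214 330 n 207 ztop 50.7 xywha [429.7 269.   54.7  41.4  -8.9]
top blue px 189 326 n 419 ztop 50.8 xywha [432.  330.4  53.8  42.4  -6.1]
top blue px 164 322 n 414 ztop 51.0 xywha [440.3 388.1  51.6  44.6  -7.9]
top blue px 213 298 n 190 ztop 50.2 xywha [495.9 278.1  58.6  30.7  83.1]
top blue px 176 293 n 181 ztop 50.8 xywha [507.1 366.2  59.2  29.   82.8]
top blue px 170 212 n 509 ztop 113.5 xywha [697.2 363.9  55.2  55.1 -81.9]
side cap px 346 375 n 10805 ztop 23.6 xywha [ 475.4 -338.   239.   217.1    5.1]
side red px 198 192 n 225 ztop 128.9 xywha [479.  322.4 179.5  18.7  82.9]
now [-100.4  646.4  717.2] [ 1.3825e+02 -5.0000e-02  1.7540e+02] t 29.15 F [0.7 1.  0.2] w 75.2 q [101.  16.  10. -12. 113.   8.] lean 41.8 az 85 toolY az 85.3 dip -41.8
150,540,600,45 -> [-258. -142.   30.] twist 0.785 rows 4.7
   lean 41.8 az 85 toolY az 32.1 dip -28.0
300,470,450,45 -> [-211.    9.   73.] twist 0.785 rows 4.2
   lean 41.8 az 85 toolY az -4.6 dip 0.1
475,326,260,0 -> [-223.  186.   55.] twist 0.0 rows 4.7
475,326,180,0 -> [-53.   0.  60.] twist 0.0 rows 1.3
475,326,113,0 -> [-45.   0.  50.] twist 0.0 rows 1.1
```

```bash
python3 plan.py 150,540,600,46 300,470,450,45 481,337,260,0 481,337,104,0 481,337,300,0
```

```text
now [-100.4  646.4  717.2] [ 1.3825e+02 -5.0000e-02  1.7540e+02] t 29.15 F [0.7 1.  0.2] w 75.2 q [101.  16.  10. -12. 113.   8.] lean 41.8 az 85 toolY az 85.3 dip -41.8
150,540,600,46 -> [-258. -142.   30.] twist 0.803 rows 4.7
   lean 41.8 az 85 toolY az 31.1 dip -27.5
300,470,450,45 -> [-211.   12.   73.] twist 0.785 rows 4.2
   lean 41.8 az 85 toolY az -5.4 dip 0.7
481,337,260,0 -> [-211.  195.   63.] twist 0.0 rows 4.7
481,337,104,0 -> [-104.    2.  116.] twist 0.0 rows 2.5
481,337,300,0 -> [ 131.   -2. -146.] twist 0.0 rows 3.1
```

Call:
play_rows:
  increments:
    - [[-52, -28, 6], 0.16, 75]
    - [[-104, -57, 12], 0.32, 75]
    - [[-155, -85, 18], 0.48, 75]
    - [[-207, -114, 24], 0.64, 75]
    - [[-258, -142, 30], 0.8, 75]

```text
time: 29.78
tcp_pos: [0.1504, 0.5401, 0.5972]
orientation: [148.4, -28.6, 137.5]
contact_force: [-0.3, 0.3, 0.1]
width: 0.0752
grip_force: 0.0
```

Call:
play_rows:
  increments:
    - [[-42, 2, 15], 0.16, 75]
    - [[-84, 4, 30], 0.32, 75]
    - [[-126, 6, 45], 0.48, 75]
    - [[-168, 8, 60], 0.64, 75]
    - [[-211, 9, 73], 0.785, 75]

```text
time: 30.4
tcp_pos: [0.2982, 0.4684, 0.4459]
orientation: [-178.9, -41.6, 83.9]
contact_force: [-0.2, 0.8, 0.2]
width: 0.075
grip_force: 0.0
```

```bash
python3 plan.py 481,337,260,0 481,337,180,0 481,337,104,0
```

```text
now [298.2 468.4 445.9] [-178.92  -41.56   83.89] t 30.4 F [-0.2  0.8  0.2] w 75.0 q [ 35. -25.  83.  31.  92.  50.] lean 41.6 az 86 toolY az -5.4 dip 0.8
481,337,260,0 -> [-207.  197.   62.] twist 0.0 rows 4.7
481,337,180,0 -> [-53.   1.  60.] twist 0.0 rows 1.3
481,337,104,0 -> [-50.   1.  57.] twist 0.0 rows 1.2
```

Call:
play_rows:
  increments:
    - [[-42, 39, 12], 0, 60]
    - [[-84, 79, 24], 0, 60]
    - [[-126, 118, 36], 0, 60]
    - [[-168, 158, 49], 0, 60]
    - [[-207, 197, 62], 0, 60]
  newtons: 60

```text
time: 31.02
tcp_pos: [0.4824, 0.337, 0.26]
orientation: [-179.2, -41.6, 84.2]
contact_force: [0.4, 1.0, -0.7]
width: 0.06
grip_force: 0.0
```

```bash
python3 look.py | grep -E "red"; python3 plan.py 481,337,150,0 481,337,104,0
```

```text
top red px 344 187 n 261 ztop 28.4 xywha [775.1 -34.1  83.8  17.9 -89.4]
side red px 196 191 n 184 ztop 129.1 xywha [478.6 325.2 188.5  17.6  82.5]
now [482.9 335.3 254.1] [-178.45  -41.32   83.53] t 31.12 F [-1.5  0.3 -1.1] w 59.7 q [  9. -14.  94.  40.  89.  18.] lean 41.3 az 86 toolY az -5.4 dip 1.2
481,337,150,0 -> [-68.   0.  79.] twist 0.0 rows 1.7
481,337,104,0 -> [-30.   1.  35.] twist 0.0 rows 0.7
```

Call:
play_rows:
  increments:
    - [[-33, 0, 38], 0, 55]
    - [[-66, 1, 75], 0, 55]
    - [[-88, 1, 102], 0, 55]
    - [[-98, 1, 112], 0, 55]
    - [[-98, 1, 112], 0, 55]

```text
time: 31.75
tcp_pos: [0.4807, 0.3398, 0.1134]
orientation: [-179.2, -41.6, 84.3]
contact_force: [0.4, -0.3, 0.1]
width: 0.0552
grip_force: 0.0
```

```bash
python3 plan.py; python3 - <<'E'
from h import *
im,_=camera("side"); cv2.imwrite("pics/s3.png",cv2.resize(im[120:280,110:310,::-1],None,fx=3.5,fy=3.5,interpolation=cv2.INTER_CUBIC))
E
```

```text
now [480.7 339.8 113.4] [-179.19  -41.62   84.31] t 31.75 F [ 0.4 -0.3  0.1] w 55.2 q [  9. -11. 107.  42.  77.   8.] lean 41.6 az 86 toolY az -5.2 dip 0.6
```

View pics/s3.png

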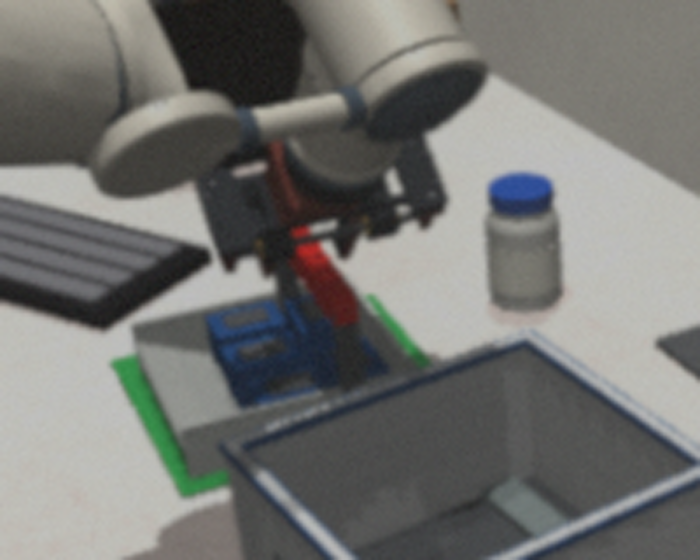

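The crop shows the fingers straddling the red bar, about 9 mm too high. I lower them and close.

Call:
play_rows:
  increments:
    - [[-6, 0, 6], 0, 55]
    - [[-6, 0, 6], 0, 12]
    - [[-6, 0, 6], 0, 12]
    - [[-6, 0, 6], 0, 12]
    - [[-6, 0, 6], 0, 12]
  newtons: 60

```text
time: 32.42
tcp_pos: [0.4813, 0.3388, 0.1051]
orientation: [-179.3, -41.6, 84.3]
contact_force: [0.2, -2.9, 3.9]
width: 0.0196
grip_force: 60.0
```

Call:
play_rows:
  increments:
    - [[0, 0, 0], 0, 12]
    - [[0, 0, 0], 0, 12]
    - [[0, 0, 0], 0, 12]

```text
time: 32.8
tcp_pos: [0.4813, 0.3388, 0.1051]
orientation: [-179.3, -41.6, 84.3]
contact_force: [1.0, -1.7, 1.2]
width: 0.0197
grip_force: 60.0
```

Call:
play_rows:
  increments:
    - [[7, 0, -7], 0, 12]
    - [[14, 0, -15], 0, 12]
    - [[27, 0, -30], 0, 12]
    - [[27, 0, -30], 0, 12]
    - [[27, 0, -30], 0, 12]

```text
time: 33.42
tcp_pos: [0.4814, 0.339, 0.1451]
orientation: [-179.3, -41.6, 84.3]
contact_force: [0.0, 0.0, -6.6]
width: 0.0198
grip_force: 60.0
```

```bash
python3 plan.py; python3 look.py|grep -E "red|top blue"; python3 - <<'E'
from h import *
im,_=camera("side"); cv2.imwrite("pics/s4.png",cv2.resize(im[120:280,110:310,::-1],None,fx=3.5,fy=3.5,interpolation=cv2.INTER_CUBIC))
E
```

```text
now [481.4 339.  145.1] [-179.27  -41.59   84.34] t 33.42 F [ 0.   0.  -6.6] w 19.8 q [  9. -13. 104.  41.  80.  10.] lean 41.6 az 85 toolY az -5.2 dip 0.5
top red px 154 308 n 407 ztop 170.5 xywha [485.6 369.8  98.5  20.1  83.7]
top red px 344 187 n 264 ztop 28.5 xywha [775.1 -34.1  83.8  17.9 -89.2]
top blue px 159 326 n 443 ztop 91.0 xywha [437.5 387.2  53.3  45.   -3.5]
top blue px 165 294 n 144 ztop 90.6 xywha [506.4 369.3  56.   27.7 -89.4]
top blue px 170 212 n 507 ztop 113.5 xywha [697.8 363.9  55.2  54.9 -72.3]
```

View pics/s4.png

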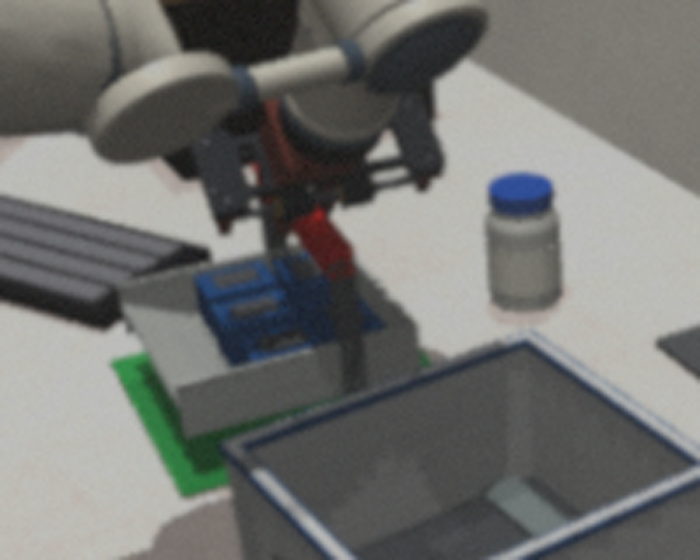

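```bash
cat > tip.py <<'E'
import numpy as np
from scipy.spatial.transform import Rotation as Ro
Rt=Ro.from_euler("xyz",[-179.27,-41.6,84.34],degrees=True); p=np.array([481.3,338.8,105.1])
Tr=Ro.from_euler("z",-7.1,degrees=True); o=np.array([450.7,328.7,3])
B=Rt.inv()*Tr; b=Rt.inv().apply(o-p)   # tray in tool
pts={"spoutL":(-105,-92,28),"spoutR":(-105,92,28),"rampL":(-50,-92,0),"rampR":(-50,92,0),"backL":(85,-92,0),"backR":(85,92,0)}
def pose(tw): return Rt*Ro.from_euler("z",tw,degrees=True)
if __name__=="__main__":
    for tw in (0,-30,-60,-75,-90,-100,-110):
        R=pose(tw); T=(R*B).as_matrix()
        print(tw,"spout axis dip",np.degrees(np.arcsin(T[2,0])).round(1),"tilt",np.degrees(np.arccos(T[2,2])).round(1),"spout az",np.degrees(np.arctan2(-T[1,0],-T[0,0])).round(0), "origin",R.apply(b).round(0))
        for k,v in pts.items(): print("   ",k,(R.apply(b+B.apply(v))).round(0),end="")
        print()
E
python3 tip.py
```

```text
0 spout axis dip -0.0 tilt 0.0 spout az 173.0 origin [ -31.  -10. -102.]
    spoutL [-146.  -88.  -74.]    spoutR [-123.   94.  -74.]    rampL [ -92.  -95. -102.]    rampR [ -69.   87. -102.]    backL [  42. -112. -102.]    backR [  65.   71. -102.]
-30 spout axis dip 19.5 tilt 19.8 spout az -164.0 origin [  12.  -17. -105.]
    spoutL [ -69. -134. -109.]    spoutR [-117.   43. -119.]    rampL [ -10. -119. -117.]    rampR [ -58.   59. -127.]    backL [112. -83. -72.]    backR [ 65.  94. -81.]
-60 spout axis dip 35.8 tilt 38.8 spout az -135.0 origin [ 52.  -7. -94.]
    spoutL [  26. -146. -113.]    spoutR [ -77.    1. -154.]    rampL [  75. -109. -102.]    rampR [ -29.   38. -143.]    backL [152. -32. -23.]    backR [ 49. 115. -64.]
-75 spout axis dip 41.1 tilt 47.7 spout az -117.0 origin [ 67.   3. -83.]
    spoutL [  73. -138. -102.]    spoutR [ -48.  -14. -165.]    rampL [111. -92. -85.]    rampR [ -11.   32. -147.]    backL [157.  -1.   4.]    backR [ 36. 122. -59.]
-90 spout axis dip 43.3 tilt 56.0 spout az -97.0 origin [ 79.  17. -71.]
    spoutL [ 115. -120.  -84.]    spoutR [ -15.  -23. -170.]    rampL [139. -68. -62.]    rampR [   9.   30. -148.]    backL [151.  29.  31.]    backR [ 21. 127. -55.]
-100 spout axis dip 42.8 tilt 61.1 spout az -83.0 origin [ 84.  27. -61.]
    spoutL [ 138. -105.  -68.]    spoutR [   7.  -25. -170.]    rampL [153. -50. -44.]    rampR [  22.   30. -146.]    backL [142.  49.  47.]    backR [ 11. 129. -55.]
-110 spout axis dip 40.8 tilt 65.9 spout az -70.0 origin [ 86.  37. -52.]
    spoutL [157. -86. -50.]    spoutR [  30.  -24. -168.]    rampL [162. -29. -26.]    rampR [  35.   33. -143.]    backL [128.  67.  62.]    backR [  1. 129. -55.]
```

```bash
python3 plan.py 481,339,325,0 481,212,325,0 480,85,325,0 480,85,305,-30
```

```text
now [481.  339.  144.2] [-179.15  -41.58   84.26] t 33.58 F [ 0.5  0.2 -7.1] w 19.5 q [  9. -13. 104.  41.  80.  10.] lean 41.6 az 86 toolY az -5.2 dip 0.6
481,339,325,0 -> [ 120.   -2. -135.] twist 0.0 rows 2.9
481,212,325,0 -> [-95.  11. -84.] twist 0.0 rows 2.0
480,85,325,0 -> [-95.  10. -84.] twist 0.0 rows 2.0
480,85,305,-30 -> [-13.   0.  15.] twist -0.524 rows 2.8
   lean 41.6 az 86 toolY az 18.1 dip -18.8
```

Call:
play_rows:
  increments:
    - [[20, 0, -22], 0, 12]
    - [[45, -1, -50], 0, 12]
    - [[70, -1, -80], 0, 12]
    - [[97, -2, -108], 0, 12]
    - [[120, -2, -135], 0, 12]

```text
time: 34.2
tcp_pos: [0.4808, 0.3393, 0.3267]
orientation: [-179.2, -41.6, 84.3]
contact_force: [-0.5, -0.9, -6.1]
width: 0.0193
grip_force: 60.0
```

Call:
play_rows:
  increments:
    - [[-14, 2, -12], 0, 12]
    - [[-33, 4, -29], 0, 12]
    - [[-52, 6, -46], 0, 12]
    - [[-74, 8, -65], 0, 12]
    - [[-95, 11, -84], 0, 12]

```text
time: 34.83
tcp_pos: [0.4805, 0.211, 0.3249]
orientation: [-179.2, -41.6, 84.3]
contact_force: [1.0, 0.3, -5.9]
width: 0.0192
grip_force: 60.0
```

Call:
play_rows:
  increments:
    - [[-22, 2, -19], 0, 12]
    - [[-43, 5, -38], 0, 12]
    - [[-64, 7, -57], 0, 12]
    - [[-84, 9, -74], 0, 12]
    - [[-95, 10, -84], 0, 12]

```text
time: 35.45
tcp_pos: [0.4794, 0.0836, 0.3246]
orientation: [-179.2, -41.6, 84.2]
contact_force: [-0.3, 0.5, -6.4]
width: 0.0195
grip_force: 60.0
```

```bash
python3 plan.py 480,85,300,-25; python3 - <<'E'
from h import *
im,_=camera("side"); cv2.imwrite("pics/s5.png",cv2.resize(im[60:360,90:390,::-1],None,fx=2,fy=2,interpolation=cv2.INTER_CUBIC))
E
```

```text
now [479.4  83.6 324.6] [-179.22  -41.62   84.22] t 35.45 F [-0.3  0.5 -6.4] w 19.5 q [-22. -12.  86.  44. 114.  -1.] lean 41.6 az 85 toolY az -5.3 dip 0.6
480,85,300,-25 -> [-15.   1.  19.] twist -0.436 rows 2.3
   lean 41.6 az 85 toolY az 13.9 dip -15.8
```

View pics/s5.png

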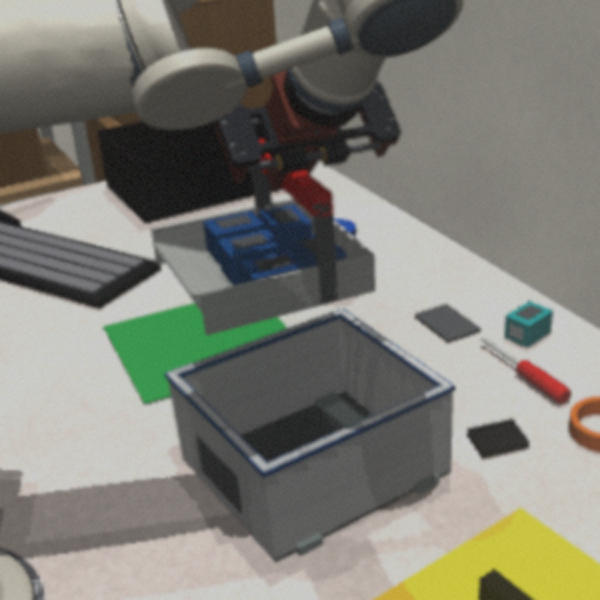

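Call:
play_rows:
  increments:
    - [[-3, 0, 4], -0.1, 12]
    - [[-7, 1, 9], -0.22, 12]
    - [[-11, 1, 14], -0.34, 12]
    - [[-15, 1, 19], -0.45, 12]
    - [[-15, 1, 19], -0.45, 12]

```text
time: 36.12
tcp_pos: [0.4799, 0.0867, 0.3003]
orientation: [159.6, -37.1, 117.3]
contact_force: [-0.3, -0.4, -6.0]
width: 0.0195
grip_force: 60.0
```

```bash
python3 plan.py 478,86,303,-30 470,88,303,-20 460,90,303,-13; python3 look.py | grep "top blue"
```

```text
now [479.9  86.7 300.3] [159.55 -37.11 117.27] t 36.12 F [-0.3 -0.4 -6. ] w 19.5 q [-21. -13.  89.  43. 112. -28.] lean 41.6 az 86 toolY az 14.6 dip -16.2
478,86,303,-30 -> [ 2. -1. -3.] twist -0.524 rows 2.8
   lean 41.6 az 86 toolY az 42.2 dip -32.9
470,88,303,-20 -> [ 7. -4.  1.] twist -0.349 rows 1.9
   lean 41.6 az 86 toolY az 65.6 dip -39.9
460,90,303,-13 -> [10. -2.  1.] twist -0.227 rows 1.2
   lean 41.6 az 86 toolY az 82.6 dip -41.6
top blue px 292 340 n 86 ztop 229.0 xywha [431.2  74.2  32.6  17.4  64.9]
top blue px 268 343 n 195 ztop 228.8 xywha [428.6 122.8  43.7  27.  -75.7]
top blue px 264 304 n 750 ztop 252.3 xywha [502.7 126.8  59.3  39.9 -76.8]
top blue px 170 212 n 506 ztop 113.6 xywha [697.6 363.5  55.4  54.2 -73.4]
```

Call:
play_rows:
  increments:
    - [[0, 0, -1], -0.12, 12]
    - [[1, 0, -2], -0.24, 12]
    - [[1, 0, -3], -0.36, 12]
    - [[2, -1, -3], -0.45, 12]
    - [[2, -1, -3], -0.524, 12]

```text
time: 36.85
tcp_pos: [0.4782, 0.0854, 0.3045]
orientation: [143.9, -22.4, 147.8]
contact_force: [0.1, 0.1, -6.9]
width: 0.0196
grip_force: 60.0
```

```bash
python3 plan.py; python3 - <<'E'
from h import *
a,_=camera("side");b,_=camera("top"); cv2.imwrite("pics/s6.png",np.hstack([cv2.resize(x[:,:,::-1],(400,400),interpolation=cv2.INTER_AREA) for x in (a[80:380,90:390],b[210:450,200:440])]))
E
```

```text
now [478.2  85.4 304.5] [143.94 -22.36 147.83] t 36.85 F [ 0.1  0.1 -6.9] w 19.6 q [-22. -13.  89.  43. 112. -58.] lean 41.6 az 85 toolY az 42.4 dip -33.0
```

View pics/s6.png

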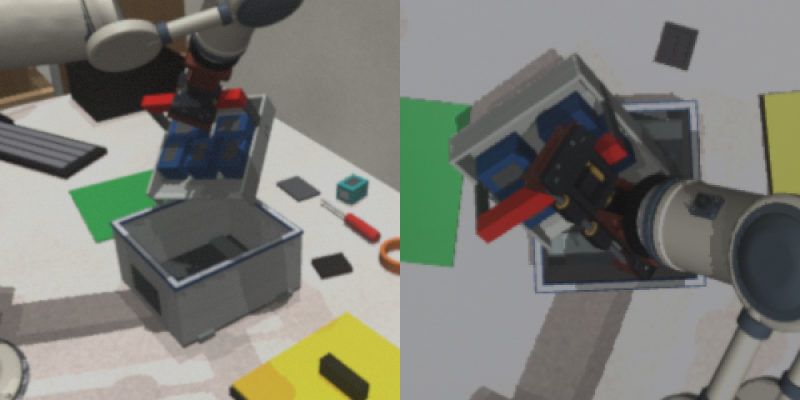

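The side view shows all five parts still held against the ramp, with the spout over the mouth. I keep tipping.

Call:
play_rows:
  increments:
    - [[2, -1, 0], -0.1, 12]
    - [[4, -2, 0], -0.2, 12]
    - [[6, -3, 1], -0.3, 12]
    - [[7, -4, 1], -0.349, 12]
    - [[7, -4, 1], -0.349, 12]

```text
time: 37.58
tcp_pos: [0.4704, 0.0873, 0.3043]
orientation: [139.4, -10.0, 164.0]
contact_force: [1.0, -0.2, -5.0]
width: 0.0196
grip_force: 60.0
```

```bash
python3 plan.py; python3 - <<'E'
from h import *
a,_=camera("side");b,_=camera("top"); cv2.imwrite("pics/s7.png",np.hstack([cv2.resize(x[:,:,::-1],(400,400),interpolation=cv2.INTER_AREA) for x in (a[80:380,90:390],b[210:450,200:440])]))
E
```

```text
now [470.4  87.3 304.3] [139.38  -9.97 163.98] t 37.58 F [ 1.  -0.2 -5. ] w 19.6 q [-22. -14.  90.  43. 112. -78.] lean 41.6 az 85 toolY az 65.5 dip -39.9
```

View pics/s7.png

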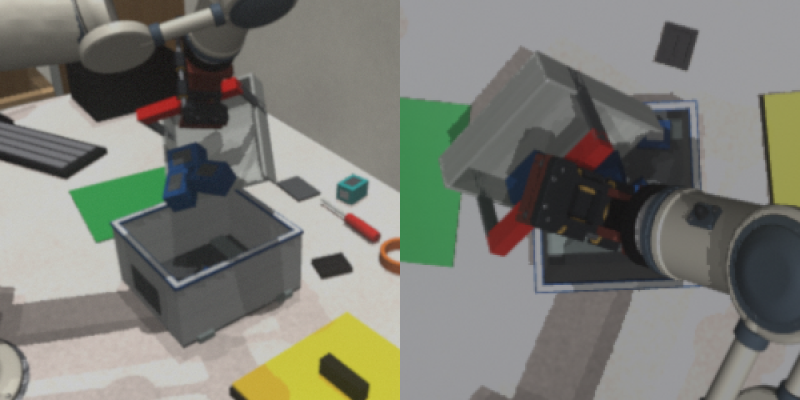

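Parts are sliding out above the mouth. I hold, then tip a little more.

Call:
play_rows:
  increments:
    - [[0, 0, 0], 0, 12]
    - [[0, 0, 0], 0, 12]
    - [[0, 0, 0], 0, 12]
    - [[4, -1, 0], -0.1, 12]
    - [[8, -2, 0], -0.2, 12]

```text
time: 38.3
tcp_pos: [0.462, 0.0879, 0.3038]
orientation: [138.4, -2.3, 172.9]
contact_force: [-0.1, -0.0, -3.9]
width: 0.0202
grip_force: 60.0
```

Call:
play_rows:
  increments:
    - [[0, 0, 0], 0, 12]
    - [[0, 0, 0], 0, 12]
    - [[0, 0, 0], 0, 12]

```text
time: 38.67
tcp_pos: [0.4622, 0.0878, 0.3038]
orientation: [138.4, -2.4, 172.7]
contact_force: [0.9, -0.1, -4.0]
width: 0.0197
grip_force: 60.0
```

```bash
python3 plan.py; python3 look.py | grep blue; python3 - <<'E'
from h import *
a,_=camera("side");b,_=camera("top"); cv2.imwrite("pics/s8.png",np.hstack([cv2.resize(x[:,:,::-1],(400,400),interpolation=cv2.INTER_AREA) for x in (a[80:380,90:390],b[210:450,200:440])]))
E
```

```text
now [462.2  87.8 303.8] [138.44  -2.43 172.72] t 38.67 F [ 0.9 -0.1 -4. ] w 19.7 q [-22. -15.  91.  43. 113. -89.] lean 41.6 az 85 toolY az 80.6 dip -41.5
top blue px 277 312 n 455 ztop 227.0 xywha [483.5  96.2  42.6  26.1 -12.9]
top blue px 347 294 n 426 ztop 69.4 xywha [515.2 -33.   98.3  49.7 -70. ]
top blue px 170 212 n 507 ztop 113.6 xywha [698.  364.2  55.2  54.5 -68.8]
side blue px 264 266 n 137 ztop 66.5 xywha [500.3  -6.2  42.2  38.1  36.7]
side blue px 231 211 n 1117 ztop 213.1 xywha [469.1  87.6  62.4  42.7 -21.9]
```

View pics/s8.png

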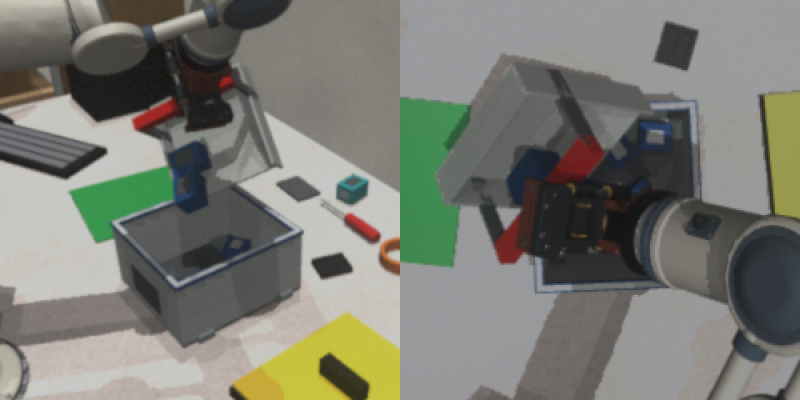

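One or two blocks remain, jammed along the low side wall (load 4.0 N against 3.1 N for an empty tray). I turn back a little to unload that wall and shake.

Call:
play_rows:
  increments:
    - [[0, 0, 0], 0.17, 12]
    - [[0, 12, 0], 0.3, 12]
    - [[0, -12, 0], 0.3, 12]
    - [[0, 12, 0], 0.3, 12]
    - [[0, -12, 0], 0.3, 12]

```text
time: 39.5
tcp_pos: [0.4611, 0.0801, 0.2986]
orientation: [140.2, -13.3, 159.8]
contact_force: [-0.1, -0.5, -4.9]
width: 0.0196
grip_force: 60.0
```

Call:
play_rows:
  increments:
    - [[0, 20, 0], 0, 12]
    - [[0, 0, 0], -0.1, 12]
    - [[0, 15, 0], 0, 12]
    - [[0, 0, 0], -0.1, 12]
    - [[0, 0, 0], -0.1, 12]

```text
time: 40.12
tcp_pos: [0.4606, 0.0788, 0.2956]
orientation: [139.4, -10.0, 164.0]
contact_force: [-0.2, -0.1, -3.2]
width: 0.0199
grip_force: 60.0
```

```bash
python3 plan.py; python3 look.py | grep blue
```

```text
now [460.6  78.8 295.6] [139.37  -9.99 164.02] t 40.12 F [-0.2 -0.1 -3.2] w 19.9 q [-23. -15.  91.  43. 113. -79.] lean 41.6 az 85 toolY az 65.5 dip -39.9
top blue px 344 323 n 109 ztop 50.8 xywha [445.8 -38.2  26.3  23.7  45.1]
top blue px 170 212 n 506 ztop 113.6 xywha [697.6 363.8  55.8  54.  -62.8]
side blue px 213 272 n 386 ztop 71.5 xywha [385.5  29.6 126.4  41.7 -83.8]
side blue px 264 266 n 139 ztop 66.3 xywha [499.1  -8.4  41.6  38.4  36.5]
```

The wrist force is back to the empty tray's 3.2 N, so everything is out. I take the tray back to the mat.

```bash
python3 plan.py 475,90,340,50 480,150,340,25.8 482,340,325,0 484,344,150,0 484,344,107,0
```

```text
now [460.8  79.1 296.2] [139.36  -9.97 163.99] t 40.23 F [ 0.1 -0.5 -2.7] w 19.1 q [-23. -15.  91.  43. 113. -79.] lean 41.6 az 85 toolY az 65.5 dip -39.9
475,90,340,50 -> [ -3.  40. -25.] twist 0.873 rows 4.7
   lean 41.6 az 85 toolY az 14.5 dip -16.2
480,150,340,25.8 -> [41. 19. 40.] twist 0.45 rows 2.4
   lean 41.6 az 85 toolY az -5.3 dip 0.6
482,340,325,0 -> [131. -15. 137.] twist 0.0 rows 3.0
484,344,150,0 -> [-113.    3.  134.] twist 0.0 rows 2.8
484,344,107,0 -> [-29.   0.  32.] twist 0.0 rows 0.7
```

Call:
play_rows:
  increments:
    - [[-1, 13, -20], 0.1, 12]
    - [[-2, 30, -25], 0.3, 12]
    - [[-3, 40, -25], 0.48, 12]
    - [[-3, 40, -25], 0.66, 12]
    - [[-3, 40, -25], 0.873, 12]

```text
time: 40.85
tcp_pos: [0.475, 0.09, 0.3404]
orientation: [158.7, -36.6, 118.6]
contact_force: [0.3, -0.0, -2.4]
width: 0.0196
grip_force: 60.0
```

Call:
play_rows:
  increments:
    - [[12, 6, 12], 0.15, 12]
    - [[25, 12, 25], 0.3, 12]
    - [[41, 19, 40], 0.45, 12]
    - [[41, 19, 40], 0.45, 12]

```text
time: 41.35
tcp_pos: [0.4781, 0.1511, 0.3405]
orientation: [179.4, -41.6, 86.4]
contact_force: [-0.0, -0.9, -3.3]
width: 0.0196
grip_force: 60.0
```

Call:
play_rows:
  increments:
    - [[27, -3, 28], 0, 12]
    - [[55, -6, 58], 0, 12]
    - [[85, -10, 90], 0, 12]
    - [[110, -13, 115], 0, 12]
    - [[134, -15, 141], 0, 12]

```text
time: 41.98
tcp_pos: [0.4774, 0.345, 0.3234]
orientation: [179.3, -41.6, 86.5]
contact_force: [0.4, 0.0, -3.3]
width: 0.0195
grip_force: 60.0
```

```bash
python3 plan.py 482,346,140,0 482,346,106,0; python3 look.py | grep -E "mat|blue"
```

```text
now [477.4 345.  323.4] [179.32 -41.61  86.45] t 41.98 F [ 0.4  0.  -3.3] w 19.5 q [ 10. -14.  88.  40.  93.  21.] lean 41.6 az 85 toolY az -4.0 dip -0.5
482,346,140,0 -> [-121.    3.  138.] twist 0.0 rows 2.9
482,346,106,0 -> [-23.  -0.  25.] twist 0.0 rows 0.5
top mat px 218 316 n 215 ztop 6.1 xywha [452.6 271.3  40.6  40.1   7.1]
top mat px 204 280 n 1447 ztop 6.8 xywha [526.4 333.5 224.6  87.1  84.7]
top blue px 303 357 n 69 ztop 68.6 xywha [370.   56.7  41.8   7.7   8.1]
top blue px 340 339 n 828 ztop 67.9 xywha [385.   -8.7  44.   39.6 -41.5]
top blue px 341 295 n 649 ztop 69.3 xywha [513.5 -29.6 103.9  50.1 -70.1]
top blue px 170 212 n 507 ztop 113.7 xywha [697.6 363.4  55.2  54.8 -16.1]
side mat px 181 227 n 1778 ztop 4.6 xywha [449.5 337.4 232.5 230.1  -6.1]
side blue px 215 274 n 265 ztop 66.1 xywha [387.4  28.1 132.1  39.6 -86.1]
side blue px 265 264 n 236 ztop 66.6 xywha [501.8  -4.1  47.8  40.7  32.6]
side blue px 258 174 n 162 ztop 111.6 xywha [695.2 358.4  53.4  52.6  54.4]
```

Call:
play_rows:
  increments:
    - [[-30, 1, 34], 0.01, 12]
    - [[-65, 2, 74], 0.02, 12]
    - [[-95, 3, 108], 0.03, 12]
    - [[-121, 3, 138], 0.03, 12]
    - [[-121, 3, 138], 0.03, 12]

```text
time: 42.7
tcp_pos: [0.4802, 0.3437, 0.1356]
orientation: [-178.5, -41.4, 83.7]
contact_force: [-0.1, 0.1, -1.7]
width: 0.0197
grip_force: 60.0
```

Call:
play_rows:
  increments:
    - [[-10, 0, 11], 0, 12]
    - [[-18, 0, 20], 0, 12]
    - [[-23, 0, 26], 0, 12]
    - [[-23, 0, 26], 0, 12]

```text
time: 43.2
tcp_pos: [0.4816, 0.3453, 0.1055]
orientation: [-179.1, -41.6, 84.0]
contact_force: [-0.4, 0.1, -2.1]
width: 0.02
grip_force: 60.0
```

```bash
python3 plan.py; python3 look.py | grep -E "mat|red"
```

```text
now [481.6 345.3 105.5] [-179.08  -41.64   84.02] t 43.2 F [-0.4  0.1 -2.1] w 20.0 q [ 10. -11. 107.  42.  76.   8.] lean 41.6 az 85 toolY az -5.4 dip 0.7
top mat px 229 278 n 227 ztop 6.7 xywha [545.4 245.   52.   32.5  84.6]
top mat px 167 273 n 493 ztop 6.8 xywha [558.1 401.5 136.5  68.7 -63.1]
top red px 158 306 n 374 ztop 130.9 xywha [485.9 374.8  99.   19.8  83.5]
top red px 344 187 n 264 ztop 28.2 xywha [774.9 -34.1  83.8  18.  -89.4]
side mat px 156 243 n 223 ztop 4.1 xywha [351.6 345.4 221.8  34.3  85.2]
```

Call:
play_rows:
  increments:
    - [[-1, 0, 1], 0, 45]
    - [[-1, 0, 1], 0, 45]
    - [[-1, 0, 1], 0, 45]
    - [[-1, 0, 1], 0, 45]

```text
time: 43.8
tcp_pos: [0.4814, 0.3452, 0.1039]
orientation: [-179.0, -41.6, 84.0]
contact_force: [-0.1, 1.4, 0.2]
width: 0.0452
grip_force: 0.0
```

Call:
play_rows:
  increments:
    - [[20, 0, -23], 0, 50]
    - [[60, 0, -68], 0, 60]
    - [[100, 0, -112], 0, 70]
    - [[140, 0, -156], 0, 70]
    - [[140, 0, -156], 0, 70]

```text
time: 44.42
tcp_pos: [0.485, 0.3465, 0.3207]
orientation: [-179.8, -41.8, 84.5]
contact_force: [0.1, -0.7, -0.1]
width: 0.07
grip_force: 0.0
```

```bash
python3 plan.py; python3 look.py | grep -E "mat|red|blue|cap"
```

```text
now [485.  346.5 320.7] [-179.83  -41.85   84.54] t 44.42 F [ 0.1 -0.7 -0.1] w 70.0 q [ 10. -13.  87.  40.  92.  22.] lean 41.8 az 85 toolY az -5.4 dip 0.1
top cap px 466 312 n 8365 ztop 25.6 xywha [ 476.3 -335.6  233.5  216.4    5.8]
top mat px 197 273 n 600 ztop 6.9 xywha [554.  332.2 223.6  31.7  84.7]
top red px 344 187 n 264 ztop 28.6 xywha [775.1 -34.1  83.7  17.7 -89.2]
top blue px 303 358 n 67 ztop 68.4 xywha [369.7  56.1  42.3   9.4   2.5]
top blue px 340 339 n 830 ztop 67.7 xywha [384.8  -8.7  43.7  39.6 -41.6]
top blue px 341 295 n 652 ztop 69.5 xywha [513.8 -29.6 104.2  50.5 -70.5]
top blue px 170 212 n 509 ztop 113.6 xywha [697.7 363.5  55.9  54.4 -71.1]
side cap px 346 375 n 10817 ztop 23.6 xywha [ 474.7 -336.8  237.9  218.1    5.7]
side mat px 156 243 n 211 ztop 4.1 xywha [349.8 346.9 222.   31.9  85.6]
side red px 196 191 n 197 ztop 129.0 xywha [476.7 333.4 186.4  17.8  83.4]
side blue px 214 274 n 255 ztop 66.7 xywha [379.7  28.3 127.4  40.4 -77. ]
side blue px 265 264 n 233 ztop 67.1 xywha [501.   -5.8  48.4  40.7  33.3]
side blue px 258 174 n 159 ztop 111.3 xywha [694.4 359.4  54.9  51.7  49.8]
```

```bash
python3 plan.py 482,80,300,-7 478,-190,280,-7 476,-327,200,0 476,-327,110,0 476,-327,36,0
```

```text
now [484.2 345.9 313.7] [-179.13  -41.61   84.05] t 44.52 F [0.1 0.3 0.2] w 70.1 q [ 10. -13.  88.  40.  92.  22.] lean 41.6 az 85 toolY az -5.4 dip 0.7
482,80,300,-7 -> [-207.   23. -166.] twist -0.122 rows 4.3
   lean 41.6 az 85 toolY az -0.1 dip -4.0
478,-190,280,-7 -> [-215.   -5. -164.] twist -0.122 rows 4.3
   lean 41.6 az 85 toolY az 5.2 dip -8.6
476,-327,200,0 -> [-153.  -26.  -31.] twist 0.0 rows 2.5
476,-327,110,0 -> [-58. -13.  67.] twist 0.0 rows 1.4
476,-327,36,0 -> [-48. -11.  55.] twist 0.0 rows 1.2
```

Call:
play_rows:
  increments:
    - [[-42, 5, -33], -0.02, 70]
    - [[-83, 9, -66], -0.04, 70]
    - [[-124, 14, -100], -0.06, 70]
    - [[-166, 18, -133], -0.08, 70]
    - [[-207, 23, -166], -0.09, 70]

```text
time: 45.15
tcp_pos: [0.4812, 0.0784, 0.2973]
orientation: [176.6, -41.6, 90.7]
contact_force: [1.7, -0.2, -1.2]
width: 0.0703
grip_force: 0.0
```

Call:
play_rows:
  increments:
    - [[-43, -1, -33], -0.02, 70]
    - [[-86, -2, -66], -0.04, 70]
    - [[-129, -3, -98], -0.06, 70]
    - [[-172, -4, -131], -0.08, 70]
    - [[-215, -5, -164], -0.09, 70]

```text
time: 45.78
tcp_pos: [0.4701, -0.1909, 0.2772]
orientation: [172.1, -41.2, 97.6]
contact_force: [1.1, 0.4, 0.4]
width: 0.0699
grip_force: 0.0
```

```bash
python3 plan.py 476,-327,200,0 476,-327,110,0 476,-327,45,0; python3 look.py | grep -E "red|blue|mat|cap"
```

```text
now [ 470.1 -190.9  277.2] [172.05 -41.16  97.59] t 45.77 F [1.1 0.4 0.4] w 69.9 q [-46.   8.  71.  37. 125. -35.] lean 41.8 az 86 toolY az 2.3 dip -6.0
476,-327,200,0 -> [-153.   -8.  -33.] twist 0.0 rows 2.5
476,-327,110,0 -> [-59.  -9.  67.] twist 0.0 rows 1.4
476,-327,45,0 -> [-43.  -7.  48.] twist 0.0 rows 1.0
top cap px 478 335 n 230 ztop 27.4 xywha [ 419.4 -364.    84.7   17.9    4.4]
top cap px 456 301 n 4609 ztop 25.2 xywha [ 476.5 -335.7  234.1  215.4    5.9]
top mat px 206 292 n 1703 ztop 6.6 xywha [452.7 340.1 234.7 226.8  -5.2]
top red px 177 308 n 690 ztop 130.6 xywha [481.8 333.7 181.4  18.9  84.8]
top red px 344 187 n 267 ztop 28.1 xywha [775.2 -34.1  83.8  18.  -89.2]
top blue px 296 357 n 347 ztop 69.0 xywha [367.1  73.1  43.5  39.4  12. ]
top blue px 340 339 n 848 ztop 68.0 xywha [384.7  -9.   43.9  40.1 -41.5]
top blue px 341 295 n 652 ztop 69.4 xywha [513.8 -30.  104.7  49.8 -70.1]
top blue px 170 212 n 505 ztop 113.6 xywha [697.7 363.6  55.3  54.9 -69.8]
side cap px 346 375 n 10841 ztop 23.6 xywha [ 475.1 -337.1  237.9  217.5    5.4]
side mat px 156 243 n 217 ztop 4.1 xywha [350.9 347.4 220.6  34.3  85.8]
side red px 197 193 n 264 ztop 129.1 xywha [477.8 331.3 184.8  18.5  84.9]
side blue px 214 274 n 268 ztop 66.4 xywha [379.1  29.5 128.5  40.6 -75.7]
side blue px 265 264 n 234 ztop 66.7 xywha [500.4  -5.4  47.8  41.2  31.9]
```

Call:
play_rows:
  increments:
    - [[-51, -3, -11], 0, 60]
    - [[-102, -6, -22], 0, 60]
    - [[-153, -8, -33], 0, 60]
    - [[-182, -13, 0], 0, 60]
    - [[-212, -17, 34], 0, 60]

```text
time: 46.5
tcp_pos: [0.4768, -0.3257, 0.1102]
orientation: [172.0, -41.1, 97.6]
contact_force: [0.9, -0.4, 0.1]
width: 0.0602
grip_force: 0.0
```

Call:
play_rows:
  increments:
    - [[-20, -3, 22], 0, 50]
    - [[-38, -6, 42], 0, 45]
    - [[-38, -6, 42], 0, 45]

```text
time: 46.88
tcp_pos: [0.4763, -0.3255, 0.0535]
orientation: [172.1, -41.3, 97.6]
contact_force: [-0.1, 0.6, 0.0]
width: 0.0451
grip_force: 0.0
```

```bash
python3 plan.py 476,-327,35,0; python3 - <<'E'
from h import *
im,_=camera("side"); cv2.imwrite("pics/s9.png",cv2.resize(im[260:460,240:450,::-1],None,fx=2.8,fy=2.8,interpolation=cv2.INTER_CUBIC))
E
```

```text
now [ 476.3 -325.5   53.5] [172.14 -41.25  97.55] t 46.88 F [-0.1  0.6  0. ] w 45.1 q [-53.  29.  69.  29. 114. -54.] lean 41.9 az 86 toolY az 2.3 dip -5.9
476,-327,35,0 -> [-13.  -2.  13.] twist 0.0 rows 0.3
```

View pics/s9.png

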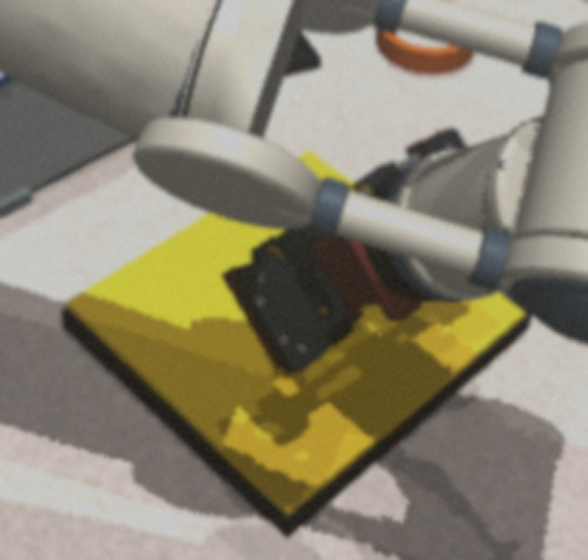

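The body clears the plate, so I lower and grip.

Call:
play_rows:
  increments:
    - [[-7, -1, 7], 0, 45]
    - [[-12, -2, 12], 0, 45]
    - [[-12, -2, 12], 0, 12]
    - [[-12, -2, 12], 0, 12]
    - [[-12, -2, 12], 0, 12]
  newtons: 30

```text
time: 47.55
tcp_pos: [0.4771, -0.3285, 0.0396]
orientation: [171.9, -40.9, 97.7]
contact_force: [0.9, -0.7, -0.2]
width: 0.0211
grip_force: 29.3
```

Call:
play_rows:
  increments:
    - [[0, 0, 0], 0, 12]
    - [[0, 0, 0], 0, 12]
    - [[0, 0, 0], 0, 12]

```text
time: 47.92
tcp_pos: [0.477, -0.3285, 0.0396]
orientation: [171.9, -40.9, 97.7]
contact_force: [-0.5, -1.5, 1.7]
width: 0.0215
grip_force: 29.3
```

```bash
python3 plan.py 476,-327,75,0; python3 look.py | grep cap
```

```text
now [ 477.  -328.5   39.6] [171.9  -40.95  97.69] t 47.92 F [-0.5 -1.5  1.7] w 21.5 q [-53.  30.  69.  28. 112. -54.] lean 41.6 az 85 toolY az 2.4 dip -6.1
476,-327,75,0 -> [ 24.   3. -26.] twist 0.0 rows 0.6
top cap px 457 309 n 6150 ztop 25.3 xywha [ 477.4 -335.2  234.8  214.8    4.8]
side cap px 398 382 n 608 ztop 23.1 xywha [ 522.5 -416.9  118.2   47.4  -30.8]
side cap px 316 387 n 4238 ztop 23.2 xywha [ 424.4 -340.9  218.1  133.8  -85.3]
side cap px 356 323 n 242 ztop 24.3 xywha [ 570.8 -252.8   60.3   31.1  -87. ]
```

Gripped. I lift slowly and check the tilt of the plate.

Call:
play_rows:
  increments:
    - [[7, 1, -8], 0, 12]
    - [[20, 2, -22], 0, 12]
    - [[40, 5, -44], 0, 12]
    - [[60, 7, -66], 0, 12]
    - [[60, 7, -66], 0, 12]

```text
time: 48.65
tcp_pos: [0.4753, -0.3277, 0.1324]
orientation: [171.6, -40.6, 97.9]
contact_force: [-0.5, 0.2, -3.8]
width: 0.0199
grip_force: 29.7
```

```bash
cat > capfit.py <<'E'
from h import *
for n in("top","side"):
    im,hsv,W,dep=cloud(n); m=cv2.inRange(hsv,np.array((20,120,60)),np.array((35,255,255)))>0
    P=W[m&(dep>0)]; P=P[(P[:,2]>.015)]
    A=np.c_[P[:,:2],np.ones(len(P))]
    for _ in range(4):
        c=np.linalg.lstsq(A,P[:,2],rcond=None)[0]; k=abs(A@c-P[:,2])<.006; A,P=A[k],P[k]
    r=rect(P); print(n,len(P),"slope deg x,y",np.degrees(c[:2]).round(1),"rect",r,"z at centre",(c@[r[0]/1e3,r[1]/1e3,1]*1e3).round(1))
E
python3 capfit.py; python3 plan.py
```

```text
top 7750 slope deg x,y [4.8 0. ] rect [ 477.9 -333.7  234.7  215.2    3.2] z at centre 115.2
side 5349 slope deg x,y [4.2 0. ] rect [ 475.4 -335.3  235.   218.4    3.5] z at centre 111.3
now [ 474.5 -326.9  128.5] [171.9  -40.92  97.68] t 48.75 F [-1.  -0.5 -4.5] w 19.8 q [-53.  26.  65.  30. 119. -50.] lean 41.6 az 85 toolY az 2.4 dip -6.1
```

```bash
python3 plan.py 465,-230,250,0 445,7,250,0 445,7,185,0 445,7,160,0
```

```text
now [ 474.5 -326.9  128.5] [171.9  -40.92  97.68] t 48.75 F [-1.  -0.5 -4.5] w 19.8 q [-53.  26.  65.  30. 119. -50.] lean 41.6 az 85 toolY az 2.4 dip -6.1
465,-230,250,0 -> [153.   7. -27.] twist 0.0 rows 2.5
445,7,250,0 -> [180. -10. 156.] twist 0.0 rows 3.8
445,7,185,0 -> [-43.  -7.  49.] twist 0.0 rows 1.0
445,7,160,0 -> [-16.  -3.  19.] twist 0.0 rows 0.4
```

Call:
play_rows:
  increments:
    - [[30, 2, -20], 0, 12]
    - [[65, 3, -35], 0, 12]
    - [[100, 5, -32], 0, 12]
    - [[130, 6, -30], 0, 12]
    - [[153, 7, -27], 0, 12]

```text
time: 49.38
tcp_pos: [0.4643, -0.2289, 0.2492]
orientation: [172.0, -41.1, 97.6]
contact_force: [-0.1, -0.0, -2.3]
width: 0.0198
grip_force: 29.7
```

Call:
play_rows:
  increments:
    - [[40, -2, 34], 0, 12]
    - [[80, -4, 69], 0, 12]
    - [[120, -7, 104], 0, 12]
    - [[155, -9, 134], 0, 12]
    - [[180, -10, 156], 0, 12]

```text
time: 50.0
tcp_pos: [0.4437, 0.0096, 0.2487]
orientation: [172.1, -41.1, 97.6]
contact_force: [0.5, -0.3, -3.3]
width: 0.0199
grip_force: 29.8
```

Call:
play_rows:
  increments:
    - [[-15, -2, 17], 0, 12]
    - [[-30, -5, 35], 0, 12]
    - [[-43, -7, 49], 0, 12]
    - [[-43, -7, 49], 0, 12]

```text
time: 50.5
tcp_pos: [0.4438, 0.0075, 0.182]
orientation: [172.3, -41.1, 97.4]
contact_force: [0.2, 0.1, -2.7]
width: 0.0198
grip_force: 29.8
```

```bash
python3 capfit.py; python3 plan.py 445,7,160,0
```

```text
top 6110 slope deg x,y [ 4.6 -0.1] rect [443.   13.5 233.2 189.3   1. ] z at centre 165.1
side 4498 slope deg x,y [4.7 0.4] rect [4.446e+02 4.000e-01 2.360e+02 2.228e+02 2.500e+00] z at centre 164.8
now [444.7   7.3 184.6] [171.94 -41.01  97.63] t 50.6 F [ 0.7 -0.6 -3.4] w 19.4 q [-32. -13. 100.  39. 109. -29.] lean 41.7 az 85 toolY az 2.3 dip -6.1
445,7,160,0 -> [-16.  -2.  18.] twist 0.0 rows 0.4
```

Call:
play_rows:
  increments:
    - [[-6, 1, 7], 0, 12]
    - [[-12, 0, 14], 0, 12]
    - [[-17, 0, 20], 0, 12]
    - [[-17, 0, 20], 0, 12]

```text
time: 51.1
tcp_pos: [0.4471, 0.0083, 0.1583]
orientation: [172.0, -41.0, 97.7]
contact_force: [-1.5, -0.5, -0.3]
width: 0.02
grip_force: 29.9
```

```bash
python3 capfit.py; python3 plan.py
```

```text
top 5815 slope deg x,y [ 4.5 -0.2] rect [447.1   7.3 232.7 202.5   0.9] z at centre 141.5
side 4013 slope deg x,y [4.5 0.1] rect [447.8  -0.7 235.8 220.7   2.5] z at centre 139.8
now [447.3   8.2 158.8] [171.92 -40.98  97.7 ] t 51.2 F [ 0.2  0.3 -2.8] w 19.9 q [-32. -12. 102.  38. 107. -30.] lean 41.6 az 85 toolY az 2.4 dip -6.1
```

Call:
play_rows:
  increments:
    - [[0, 0, 0], 0, 26]
    - [[0, 0, 0], 0, 34]
    - [[0, 0, 0], 0, 45]
    - [[0, 0, 0], 0, 45]

```text
time: 51.7
tcp_pos: [0.4475, 0.0081, 0.1588]
orientation: [171.9, -41.0, 97.7]
contact_force: [-0.2, 0.0, 0.1]
width: 0.0449
grip_force: 0.0
```

Call:
play_rows:
  increments:
    - [[20, 2, -23], 0, 50]
    - [[60, 6, -68], 0, 60]
    - [[100, 10, -110], 0, 60]
    - [[140, 15, -150], 0, 60]
    - [[140, 15, -150], 0, 60]

```text
time: 52.32
tcp_pos: [0.4405, 0.0143, 0.369]
orientation: [171.3, -40.7, 98.1]
contact_force: [0.2, -0.3, -0.7]
width: 0.06
grip_force: 0.0
```

Call:
play_rows:
  increments:
    - [[45, 0, 40], 0, 60]
    - [[90, 0, 80], 0, 60]
    - [[135, 0, 120], 0, 60]
    - [[180, 0, 160], 0, 60]
    - [[180, 0, 160], 0, 60]

```text
time: 52.95
tcp_pos: [0.4284, 0.2585, 0.3616]
orientation: [172.0, -41.0, 98.1]
contact_force: [0.1, -0.4, 0.7]
width: 0.0599
grip_force: 0.0
```

```bash
python3 capfit.py; python3 plan.py; python3 look.py | grep -E "red|mat|blue"
```

```text
top 6945 slope deg x,y [0.1 0. ] rect [448.8   0.6 224.6 218.3   0.7] z at centre 132.3
side 5349 slope deg x,y [0.1 0.1] rect [ 4.480e+02 -1.000e-01  2.373e+02  2.192e+02  2.400e+00] z at centre 130.6
now [429.9 255.3 361.4] [172.02 -40.94  97.73] t 53.05 F [-0.4 -0.4 -0.3] w 60.3 q [ -1. -22.  90.  43. 105.   8.] lean 41.6 az 86 toolY az 2.5 dip -6.0
top mat px 192 275 n 1073 ztop 6.8 xywha [528.1 333.5 226.2  87.6  83.2]
top red px 167 307 n 516 ztop 130.4 xywha [482.9 346.9 156.2  20.   84.1]
top red px 344 187 n 264 ztop 28.1 xywha [775.2 -34.1  83.9  17.7 -89.5]
top blue px 170 212 n 505 ztop 113.7 xywha [697.8 363.7  54.5  54.1 -13.4]
side mat px 156 243 n 214 ztop 4.1 xywha [350.5 345.5 220.9  33.3  85.3]
side red px 196 192 n 233 ztop 128.8 xywha [477.1 328.5 181.2  18.   84.3]
side blue px 258 174 n 156 ztop 111.4 xywha [695.1 358.9  56.2  53.2  70.2]
```

```bash
python3 -c "
from workcell import *
print(close_job())"
```

```text
the job is handed in; nothing more can be done
None
```

The job is handed in after about 53 s of robot time: by the last camera check all five housings (two from the tray, three loose) are in the hopper, the cap is seated level on it about 1 mm off centre, the empty tray is flat on its mat within about 5 mm of the middle, and the other bench objects are untouched; no verdict came back.

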